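# Book in a slide case at the reading stand

### The arm

A 6-joint arm with a two-finger parallel gripper is mounted at the origin on the work surface. World frame = base frame: x ahead of the robot, y to its left, z up, the work surface at z = 0. Lengths are in m, angles in rad, forces in N, time in s.
With the tool pointing down it reaches from about 0.425 to 0.95 m from the base axis. Payload 3.5 kg.
Tool frame: the origin (TCP) lies on the centre line of the jaws, within the pads' length; the fingertips stand 11 mm ahead of it and the grasp point (between the pads) lies 8 mm behind it; y points along the fingers, x is the direction in which the jaws open and shut, and the axes are right-handed (so a half turn about y gives the same grasp; the last joint's range is limited). The gripper opens to 85 mm and grips with 20 to 120 N. Pads are 22 mm wide; open, the fingers measure 114 mm over their backs; the gripper's body (76 mm by 85 mm) begins 54 mm behind the grasp point. The pads swing forward as they close: fully open they stand 13 mm farther back than shut.
Start: joints at [-0.15, 0.286, 1.577, -0, 1.279, -0.15], TCP at [0.675, 0, 0.242] pointing down, gripper open.
Joint ranges: [-2.77, 2.77], [-0.9, 2.22], [0.21, 2.48], [-1.53, 4.67], [0.24, 2.81], [-2.84, 2.84]. Speed limits (rad/s): [2.79, 2.79, 3.14, 3.14, 3.14, 3.14].

### API

Orientations are given as a unit quaternion [x, y, z, w].
In Python, from plant import get_state, read_camera, sign_off gives the robot as it stands.
- The arm moves only by the shell command python3 -m inch 'ROWS' [FORCE]. ROWS is JSON, a list of rows, each an object of numbers: "ax", "ay", "az": the turn, a rotation vector about the tool's x, y, z in rad; "x", "y", "z": the shift along the tool's x, y, z in mm; "hand": the closure, from -1 (fully open) to 1 (shut). In form: [{"ax": .., "ay": .., "az": .., "x": .., "y": .., "z": .., "hand": ..}, ...]. A call has 1 to 5 rows; each row shifts and turns the commanded pose from where the row before left it, along the tool's axes as they then stand; what a row does not reach is not made up. A row lasts 1/12 s, in which the tool goes at most 41.7 mm and 7.16 degrees, less where a joint would pass 70% of its speed; a pose out of reach is approached as far as the arm can. A call with a gripper value outside its range is refused whole. The fingers move at their own pace and stop on an object; FORCE is the grip in N (left out, the last holds). Time passes only in rows, so rows that do not move let the fingers close. It gives the time, the measured TCP pose, the force and the opening at its end, in the units of the state.
- get_state(): the state, without advancing time (a new reading comes with each control period).
- read_camera(name): name is "scene" or "side" or "wrist"; returns a dict with "img" (480x640x3 uint8, red, green, blue), "fov_y" (degrees; the focal length in pixels is half the picture's height over the tangent of half this angle, whatever the lens; pixels are square), "cx", "cy" (the principal point, pixels), "T" (4x4, takes a point from camera to world coordinates); the wrist camera has in their place "T_tool_cam" (4x4, takes a point from camera to tool coordinates, whose origin is the TCP and whose axes are the tool frame's). Camera axes: x right, y down, z forward; pixel columns grow to the right and rows downward; lengths in m; the calibration is good to about 2 mm. A picture is of the moment at which its call begins: read the wrist's pose just before it. There is no depth.
- sign_off(): hands the job in, once; it reports no verdict.
The state is a dict: "time": time; "qpos": joint angles; "dq": joint speeds; "joint_efforts": joint torques, N m; "eef_pos": TCP position; "tcp_rot": TCP orientation; "contact_force": force on the tool from outside, world axes, zero at the start; "wrist_torque": the same for the moment, N m; "opening": opening from 0.0 (shut) to 1.0 (fully open).
Only numpy, scipy, OpenCV 4.12 (cv2) and the standard library are available. Lean on these libraries where they do the work, as an engineer would, in place of code of your own. Each camera call takes 0.05 s, during which the arm holds its last target. There are 200 camera calls.

### The job

The slide case lies on the bench with its barcode label underneath: lean it on end against the sloping reading stand as it comes, label still hidden, and let go; then take it again by its upper edge, turn it about, and lean it back on end, flat on the stand, with the label facing out, and let go. Then pick up the hand scanner, hold it steady for a second about 100 mm from the label, aimed at the label's middle from the front, and lay it down flat on the middle of its rubber pad again. The case must be left leaning on the stand, and the other things on the bench where they are.

Things in the scene. Friction and masses are not known exactly. Their poses are not given: they have to be found in the camera images.
- case_center (a point): centre of the slide case: a plain flat grey plastic slab (four pale oblong panels on the face opposite the label), 164 long (x) x 64 wide (y) x 16 mm thick (z), 0.12 kg. z points AWAY from the label, which is on the -z face. It starts flat on the bench, label down, so z is up. It may stand on either of its two 64 mm ends.
- case_label (a point): centre of the barcode label (white paper 110 x 50 mm, dark bars) on the -z face of the case, 8 mm from case_center; axes as case_center, so the label looks along -z
- stand: reading stand: easel of bent aluminium sheet fixed to the bench. Origin at bench height; z up, front faces -x (towards the robot at yaw 0; it starts yawed 23 to 52 degrees). Foot plate x -60 to +70, 110 wide (y), 6 mm thick. Flat back, 50 mm wide, 3 mm thick, rises 100 mm along the slope (+x 0.5, +z 0.866), 60 degrees from horizontal. A case on end overtops it by 64 mm and is 7 mm wider on each side.
- stand_corner (a point): middle of the inner corner between the stand's back and its ledge, 22 mm in front (-x) of the stand's origin, 25 mm above the bench; axes as stand. The ledge, 66 mm wide, square to the back, without a lip, sticks out 28 mm from this corner to the front and upwards (-x 0.866, +z 0.5)
- stand_seat (a point): where the case's centre comes when it stands on end, centred on the ledge and flat on the back (either face out): 82 mm up the slope from stand_corner and 8 mm out from the back, i.e. 12 mm behind (+x) the stand's origin and 100 mm above the bench; axes as stand
- scanner_grip (a point): hand scanner: grey and black pistol-shaped barcode scanner, 0.16 kg, lying on its side, 38 mm thick (z, up) all over. This point: in the handle, 19 mm above the underside, the place to grip. Aims along +x. Handle 34 mm wide (x), running along y from 25 mm on the +y side of this point to 69 mm on its -y side; a trigger at its front lies 13 mm or more to +y. Centre of mass 22 mm to +y.
- scanner_window (a point): centre of the dark scan window in the scanner's nose, looking along +x, 82 mm ahead (x) and 47 mm to the +y side of scanner_grip; axes as scanner_grip. The head behind it is a block 110 long (x), 44 wide (y), 38 mm thick
- pad: the scanner's rest: a black rubber pad, 190 (x) x 200 (y) x 4 mm, fixed to the bench; origin at the middle of its underside at bench height
- tip_box: bystander, not needed: clear-lidded pipette-tip box, 120 x 84 x 67 mm; origin at the centre of its underside
- slide_box: bystander, not needed: white flat slide storage box, 207 x 92 x 35 mm; origin at the centre of its underside
- petri: bystander, not needed: stack of three Petri dishes, 90 diameter, height 45 mm; origin at the centre of its underside
- timer: bystander, not needed: small white bench timer, 70 x 66 x 18 mm; origin at the centre of its underside
- marker: bystander, not needed: marker pen lying down, 136 x 16 x 16 mm; origin at the centre of its underside
- beaker: bystander, not needed: glass beaker, 68 diameter, height 92 mm; origin at the centre of its underside
- bottle: bystander, not needed: closed glass bottle with blue cap, 70 diameter, 160 mm; origin at the centre of its underside
There are look-alikes about, which are no part of the job. Leave any green or orange look-alike of the stand alone.

How it is judged:
By the outcome, as a careful person would: the job done as asked, in the order asked, and still so for the second after the job is handed in, with the robot touching nothing.
It also fails if it takes over 72 s, if anything falls off the work surface, if the arm or the gripper's body presses on something with over 40 N, if the wrist force passes 120 N, or if a joint passes its speed limit or range.

## Working session

There is one attempt and no reset: what is moved stays moved. The work goes in short steps, Python scripts to look and compute and a shell command to move; the robot and the scene stay as the last step left them, time stands still between calls to the robot, and variables do not carry over. Pictures are saved under pics/ and viewed, about 8 in all and at most 12, crops included, and the job is handed in when it is done.

```bash
ls; mkdir -p pics
python3 - <<'E'
from plant import *
import cv2, numpy as np
s=get_state(); print(s)
for n in ["scene","side","wrist"]:
    r=read_camera(n); cv2.imwrite(f"pics/{n}0.png",r["img"][:,:,::-1])
    print(n,r["fov_y"],r["cx"],r["cy"],np.array(r.get("T",r.get("T_tool_cam"))).round(4).tolist())
E
```

```text
pics
{'time': 0.0, 'qpos': array([-1.50016037e-01,  2.87154973e-01,  1.57819763e+00, -1.12215534e-05,
        1.27860743e+00, -1.50021546e-01]), 'dq': array([ 0.00014177,  0.00042177,  0.00130734, -0.00202303, -0.00227327,
        0.00069593]), 'joint_efforts': array([-1.79628755e-04, -4.05981302e+01, -2.92628127e+01, -1.54224781e-04,
        5.81841552e-03,  3.74769741e-06]), 'eef_pos': array([6.74357846e-01, 1.13240976e-04, 2.40943117e-01]), 'tcp_rot': array([-0.70698495,  0.00082507,  0.00083126,  0.70722763]), 'contact_force': array([0.17000059, 0.35756789, 0.87523498]), 'wrist_torque': array([ 0.03230263, -0.03462726, -0.00896914]), 'opening': 1.0034962220822063}
scene 45.68482825521122 322.4901248756895 243.21341156323865 [[-0.7644, 0.5248, -0.3745, 1.0299], [0.6447, 0.6171, -0.4512, 0.6623], [-0.0057, -0.5863, -0.8101, 1.1952], [0.0, 0.0, 0.0, 1.0]]
side 53.57892243292385 319.8595913797311 236.80557739948247 [[0.8664, -0.3653, 0.3404, 0.1726], [-0.4991, -0.6514, 0.5715, -0.5968], [0.013, -0.665, -0.7467, 0.8901], [0.0, 0.0, 0.0, 1.0]]
wrist 69.76920179871978 324.02570527897973 239.31353428289813 [[1.0, -0.0002, -0.0011, -0.0009], [0.001, -0.2782, 0.9605, -0.1313], [-0.0005, -0.9605, -0.2782, 0.0709], [0.0, 0.0, 0.0, 1.0]]
```

View pictures.

View pics/scene0.png

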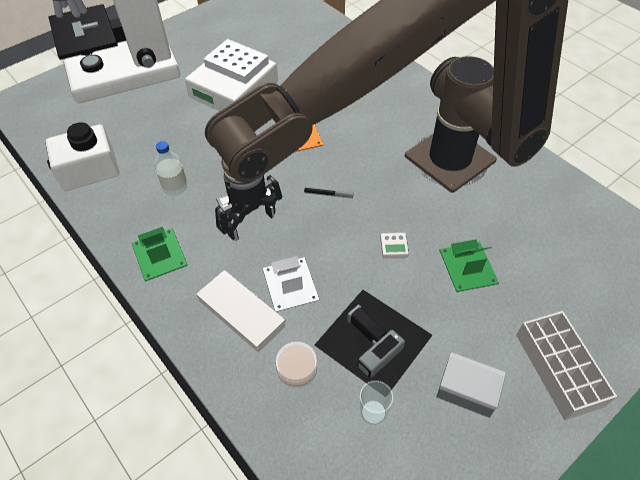

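View pics/side0.png

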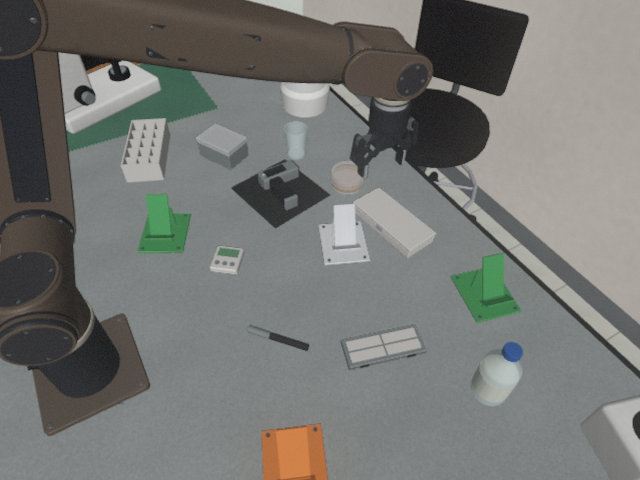

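Run:
```python
import cv2, numpy as np
a=cv2.imread("pics/side0.png"); b=cv2.imread("pics/scene0.png")
def c(im,x,y,w,h,s):
    r=cv2.resize(im[y:y+h,x:x+w],None,fx=s,fy=s,interpolation=cv2.INTER_CUBIC)
    for i in range(0,w,20): cv2.putText(r,str(x+i),(i*s,10),0,.33,(0,0,255),1); cv2.line(r,(i*s,12),(i*s,18),(0,0,255),1)
    for i in range(0,h,20): cv2.putText(r,str(y+i),(0,i*s+4),0,.33,(0,0,255),1); cv2.line(r,(22,i*s),(28,i*s),(0,0,255),1)
    return r
cv2.imwrite("pics/c1.png",np.vstack([np.hstack([c(a,310,195,100,75,4),c(a,335,315,100,75,4)]),np.hstack([c(b,250,240,100,75,4),c(a,230,150,100,75,4)])]))
```

```text
(no output)
```

View pics/c1.png

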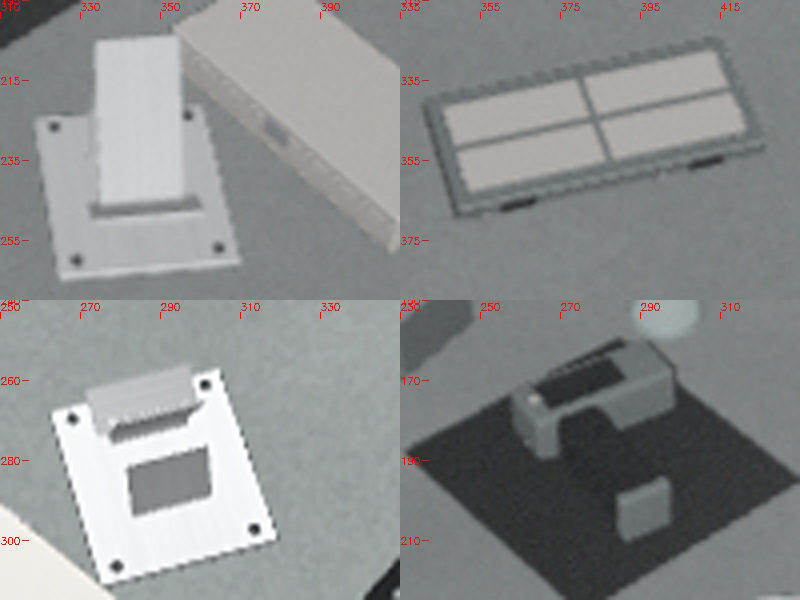

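```bash
cat > h.py <<'E'
import numpy as np, cv2
from scipy.spatial.transform import Rotation as R
from plant import *
SC=dict(scene=(45.68482825521122,322.49,243.21,[[-0.7644,0.5248,-0.3745,1.0299],[0.6447,0.6171,-0.4512,0.6623],[-0.0057,-0.5863,-0.8101,1.1952],[0,0,0,1]]),
side=(53.57892243292385,319.86,236.81,[[0.8664,-0.3653,0.3404,0.1726],[-0.4991,-0.6514,0.5715,-0.5968],[0.013,-0.665,-0.7467,0.8901],[0,0,0,1]]))
def cam(n):
    f,cx,cy,T=SC[n]; return 240/np.tan(np.radians(f/2)),cx,cy,np.array(T)
TC=np.array([[1,-.0002,-.0011,-.0009],[.001,-.2782,.9605,-.1313],[-.0005,-.9605,-.2782,.0709],[0,0,0,1]])
def wcam(p,q):
    T=np.eye(4);T[:3,:3]=R.from_quat(q).as_matrix();T[:3,3]=p
    return 240/np.tan(np.radians(69.76920179871978/2)),324.03,239.31,T@TC
def onz(c,px,z):
    f,cx,cy,T=c; px=np.atleast_2d(px).astype(float)
    d=np.c_[(px-[cx,cy])/f,np.ones(len(px))]@T[:3,:3].T
    return T[:3,3]+d*((z-T[2,3])/d[:,2])[:,None]
def proj(c,P):
    f,cx,cy,T=c; q=(np.atleast_2d(P)-T[:3,3])@T[:3,:3]
    return q[:,:2]/q[:,2:]*f+[cx,cy]
def rows(pose_to):  # (pos, 3x3 rot) -> shift in tool axes mm and rotvec
    s=get_state(); r=R.from_quat(s["tcp_rot"]); 
    return ((r.inv().apply(pose_to[0]-s["eef_pos"]))*1000).round(1), (r.inv()*R.from_matrix(pose_to[1])).as_rotvec().round(3)
E
python3 - <<'E'
from h import *
np.set_printoptions(precision=4,suppress=True)
s=onz(cam("side"),[(319,224.5),(325.5,263.5),(370,259.5),(360.8,221.2)],.006)
b=onz(cam("scene"),[(263,268),(305,257),(319,299.5),(276.5,311)],.006)
print(s,b)
for q in (s,b): print("len",np.linalg.norm(np.roll(q,-1,0)-q,axis=1), q.mean(0))
c=onz(cam("side"),[(341,339.5),(415,324.3),(425.5,350),(350,367.5)],.016)
print("case",c,c.mean(0),np.linalg.norm(np.roll(c,-1,0)-c,axis=1))
d=c[1]+c[2]-c[0]-c[3];print("yaw",np.degrees(np.arctan2(d[1],d[0])))
print("scan side head",onz(cam("side"),[(258.5,176),(289,162),(398,169)],.042))
print("scan scene",onz(cam("scene"),[(394,332),(404,341),(369,372),(358,363),(349,312),(356,307)],.042))
E
```

```text
[[ 0.5947  0.1174  0.006 ]
 [ 0.545  -0.0002  0.006 ]
 [ 0.644  -0.0419  0.006 ]
 [ 0.6942  0.0749  0.006 ]] [[ 0.6427 -0.0379  0.006 ]
 [ 0.5417  0.0042  0.006 ]
 [ 0.5943  0.1222  0.006 ]
 [ 0.6913  0.0811  0.006 ]]
len [0.1276 0.1075 0.1271 0.1082] [0.6195 0.0376 0.006 ]
len [0.1095 0.1292 0.1055 0.1285] [0.6175 0.0424 0.006 ]
case [[ 0.4673 -0.1954  0.016 ]
 [ 0.6231 -0.242   0.016 ]
 [ 0.6047 -0.3008  0.016 ]
 [ 0.4502 -0.2573  0.016 ]] [ 0.5363 -0.2489  0.016 ] [0.1626 0.0616 0.1606 0.0642]
yaw -16.201870735819647
scan side head [[0.5246 0.3228 0.042 ]
 [0.6233 0.3351 0.042 ]
 [0.8709 0.1634 0.042 ]]
scan scene [[0.5331 0.3119 0.042 ]
 [0.5317 0.3422 0.042 ]
 [0.6407 0.3455 0.042 ]
 [0.6448 0.3149 0.042 ]
 [0.5762 0.2086 0.042 ]
 [0.5551 0.2092 0.042 ]]
```

```bash
cat > log.py <<'E'
from plant import get_state; import json
s=get_state(); open("log.jsonl","a").write(json.dumps({k:s[k].tolist() for k in("qpos","eef_pos","tcp_rot")})+"\n")
E
L="python3 log.py"; $L
python3 -m inch '[{"x":-18,"z":-36,"ax":0.1},{"x":-18,"z":-36,"ax":0.1},{"x":-18,"z":-36},{"x":-18,"z":-36},{"x":0,"z":0}]'; $L
python3 -m inch '[{"x":-10,"y":20,"z":-10,"az":0.1},{"x":-10,"y":20,"az":0.1},{"az":0.1,"ay":0.05},{"ay":0.1},{"x":0}]'; $L
python3 - <<'E'
import json
from h import *
from scipy.optimize import least_squares
D=[json.loads(l) for l in open("log.jsonl")]
def fk(q,p):
    h,l1,l2,lt,d,e=p
    A=R.from_euler("z",q[0]);B=A*R.from_euler("y",q[1]);C=A*R.from_euler("y",q[1]+q[2])
    F=C*R.from_euler("z",q[3])*R.from_euler("y",q[4])*R.from_euler("z",q[5])
    P=np.array([0,0,h])+A.apply([0,d,0])+B.apply([0,0,l1])+C.apply([e,0,l2])+F.apply([0,0,lt])
    return P,F.as_matrix()@np.array([[-1,0,0],[0,0,1],[0,1,0]]).T
def res(p): return np.concatenate([fk(d["qpos"],p)[0]-d["eef_pos"] for d in D])
s=least_squares(res,[.6,.45,.45,.25,.1,0]);print(s.x,s.cost, abs(s.fun).max())
for d in D: print((R.from_matrix(fk(d["qpos"],s.x)[1]).inv()*R.from_quat(d["tcp_rot"])).magnitude(), np.round(d["qpos"],3), np.round(d["eef_pos"],3))
E
```

```text
[0.48635831 0.37779689 0.60731854 0.36339985 0.1008953  0.07109896] 1.1973578547299793e-17 2.77529554892908e-09
5.789903139700279e-16 [-0.15   0.287  1.578  0.     1.279 -0.15 ] [0.675 0.    0.241]
5.789903139700279e-16 [-0.15   0.287  1.578  0.     1.279 -0.15 ] [0.675 0.    0.241]
5.789903139700279e-16 [-0.15   0.287  1.578  0.     1.279 -0.15 ] [0.675 0.    0.241]validation failed for argument at $[0]...
validation failed for argument at $[0]...
```

```bash
L="python3 log.py"
python3 -m inch '[{"ax":0.1,"ay":0,"az":0,"x":-18,"y":0,"z":-36,"hand":-1},{"ax":0.1,"ay":0,"az":0,"x":-18,"y":0,"z":-36,"hand":-1},{"ax":0,"ay":0,"az":0,"x":-18,"y":0,"z":-36,"hand":-1},{"ax":0,"ay":0,"az":0,"x":-18,"y":0,"z":-36,"hand":-1},{"ax":0,"ay":0,"az":0,"x":0,"y":0,"z":0,"hand":-1}]'; $L
python3 -m inch '[{"ax":0,"ay":0,"az":0.1,"x":-10,"y":20,"z":-10,"hand":-1},{"ax":0,"ay":0,"az":0.1,"x":-10,"y":20,"z":0,"hand":-1},{"ax":0,"ay":0.05,"az":0.1,"x":0,"y":0,"z":0,"hand":-1},{"ax":0,"ay":0.1,"az":0,"x":0,"y":0,"z":0,"hand":-1}]'; $L
cat > kin.py <<'E'
import json
from h import *
from scipy.optimize import least_squares
D=[json.loads(l) for l in open("log.jsonl")]
def fk(q,p):
    h,l1,l2,lt,d,e=p
    A=R.from_euler("z",q[0]);B=A*R.from_euler("y",q[1]);C=A*R.from_euler("y",q[1]+q[2])
    F=C*R.from_euler("z",q[3])*R.from_euler("y",q[4])*R.from_euler("z",q[5])
    P=np.array([0,0,h])+A.apply([0,d,0])+B.apply([0,0,l1])+C.apply([e,0,l2])+F.apply([0,0,lt])
    return P,F.as_matrix()@np.array([[-1,0,0],[0,0,1],[0,1,0]]).T
E
python3 - <<'E'
from kin import *
def res(p): return np.concatenate([fk(d["qpos"],p)[0]-d["eef_pos"] for d in D])
s=least_squares(res,[.6,.45,.45,.25,.1,0],x_scale=.1);print(s.x,abs(s.fun).max(),np.linalg.svd(s.jac)[1])
for d in D: print((R.from_matrix(fk(d["qpos"],s.x)[1]).inv()*R.from_quat(d["tcp_rot"])).magnitude(), np.round(d["qpos"],3), np.round(d["eef_pos"],3))
E
```

```text
time: 0.57
eef_pos: [0.5997, -0.1479, 0.2219]
tcp_rot: [-0.633, 0.004, -0.001, 0.774]
contact_force: [0.9, 1.0, -1.0]
opening: 0.996
time: 0.9
eef_pos: [0.5807, -0.1436, 0.1809]
tcp_rot: [-0.631, 0.156, 0.07, 0.757]
contact_force: [-0.4, 0.4, 0.2]
opening: 1.002
[0.2403 0.443  0.5725 0.2383 0.1009 0.0206] 6.29531315965437e-10 [4.43861066 2.28329106 2.23751791 0.26594895 0.08059935 0.04007268]
5.789903139700279e-16 [-0.15   0.287  1.578  0.     1.279 -0.15 ] [0.675 0.    0.241]
5.789903139700279e-16 [-0.15   0.287  1.578  0.     1.279 -0.15 ] [0.675 0.    0.241]
5.789903139700279e-16 [-0.15   0.287  1.578  0.     1.279 -0.15 ] [0.675 0.    0.241]
5.366454694848599e-16 [-0.475  0.212  1.712  0.181  1.316 -0.522] [ 0.6   -0.148  0.222]
5.793145344902269e-16 [-0.432  0.364  1.625  0.05   1.518 -0.321] [ 0.581 -0.144  0.181]
```

```bash
cat >> kin.py <<'E'
PK=least_squares(lambda p:np.concatenate([fk(d["qpos"],p)[0]-d["eef_pos"] for d in D[:5]]),[.24,.443,.5725,.238,.1,.02]).x
LO=np.array([-2.77,-.9,.21,-1.53,.24,-2.84]);HI=np.array([2.77,2.22,2.48,4.67,2.81,2.84])
def ik(P,M,seed=None):
    best=None
    seeds=[seed] if seed is not None else [[a,.4,1.6,b,1.3,c] for a in(-.4,.3) for b in (-.8,0,1.5,3) for c in (-1.5,0,1.5)]
    for s in seeds:
        def f(q):
            p,m=fk(q,PK); return np.r_[(p-P)*3,R.from_matrix(m@M.T).as_rotvec()]
        r=least_squares(f,np.clip(s,LO+.01,HI-.01),bounds=(LO,HI),max_nfev=60)
        if r.cost<1e-7 and (best is None or np.min(np.r_[r.x-LO,HI-r.x])>best[1]): best=(r.x,np.min(np.r_[r.x-LO,HI-r.x]))
    return best
def tool(d,x): # approach d, jaw x
    d=np.array(d)/np.linalg.norm(d); x=x-d*(x@d); x/=np.linalg.norm(x); return np.c_[x,d,np.cross(x,d)]
yaw=np.radians(67); F=np.array([np.cos(yaw),np.sin(yaw),0]); S=np.array([-F[1],F[0],0]); Z=np.array([0,0,1.])
SO=np.array([.6165,.0354,0]); U=.5*F+.866*Z; N=-.866*F+.5*Z
COR=SO-.022*F+.025*Z; SEAT=COR+.082*U+.008*N
CASE=np.array([.5363,-.2489,.008]); CY=np.radians(-16.2)
E
cat > plan1.py <<'E'
from kin import *
np.set_printoptions(precision=2,suppress=True)
def show(n,r): print(n,None if r is None else (r[0],round(r[1],2)))
for us in(1,-1):
  u=us*np.array([np.cos(CY),np.sin(CY),0]); w=np.cross(Z,u)
  for th in (0,30,45):
    t=np.radians(th); off=.045
    for sg in(1,-1):
      d=-Z*np.cos(t)-u*np.sin(t)
      show(("pick",us,th,sg),ik(CASE+off*u-.0*d+[0,0,.006],tool(d,sg*w)))
      d2=-N*np.cos(t)-U*np.sin(t); w2=np.cross(N,U)
      show(("place",th,sg),ik(SEAT+off*U,tool(d2,sg*w2)))
for sg in(1,-1):
  for l in(0,.12): show(("edge",sg,l),ik(SEAT+(.06+l)*U,tool(-U,sg*N)))
win=SEAT+.108*N; a=-N
for ro in range(0,360,30):
  r=np.radians(ro); zs=np.cos(r)*U+np.sin(r)*S; ys=np.cross(zs,a)
  g=win-.082*a-.047*ys
  for sg in(1,-1): 
    k=ik(g,tool(-zs,sg*a))
    if k: show(("aim",ro,sg,g),k)
for sg in(1,-1): show(("spick",sg),ik(np.array([.561,.279,.023]),tool(-Z,sg*np.array([1.,0,0]))))
E
python3 plan1.py
```

```text
('pick', 1, 0, 1) (array([-0.58,  0.47,  1.79,  0.  ,  0.88, -1.87]), np.float64(0.64))
('place', 0, 1) (array([-0.4 ,  0.33,  1.98,  1.17,  1.23,  2.47]), np.float64(0.37))
('pick', 1, 0, -1) (array([-0.58,  0.47,  1.79, -0.  ,  0.88,  1.27]), np.float64(0.64))
('place', 0, -1) (array([-0.4 ,  0.33,  1.98,  1.17,  1.23, -0.67]), np.float64(0.5))
('pick', 1, 30, 1) (array([-0.54,  0.73,  1.47, -0.13,  1.46, -1.78]), np.float64(1.01))
('place', 30, 1) None
('pick', 1, 30, -1) (array([-0.54,  0.73,  1.47, -0.13,  1.46,  1.36]), np.float64(1.01))
('place', 30, -1) (array([-0.25,  0.24,  1.9 ,  0.62,  1.01, -0.19]), np.float64(0.58))
('pick', 1, 45, 1) (array([-0.52,  0.87,  1.31, -0.17,  1.73, -1.77]), np.float64(1.07))
('place', 45, 1) None
('pick', 1, 45, -1) (array([-0.52,  0.87,  1.31, -0.17,  1.73,  1.37]), np.float64(1.08))
('place', 45, -1) (array([-0.15,  0.25,  1.84,  0.3 ,  1.01,  0.1 ]), np.float64(0.64))
('pick', -1, 0, 1) (array([-0.63,  0.31,  2.02, -0.  ,  0.81,  1.22]), np.float64(0.46))
('place', 0, 1) (array([-0.4 ,  0.33,  1.98,  1.17,  1.23,  2.47]), np.float64(0.37)
[... 2821 characters left out ...]
]), np.float64(0.32))
('aim', 270, -1, array([ 0.55, -0.13,  0.15])) (array([-0.41,  0.9 ,  1.32, -0.01,  2.49,  2.09]), np.float64(0.32))
('aim', 300, 1, array([ 0.57, -0.13,  0.16])) (array([-0.33,  0.76,  1.33, -0.22,  2.16, -1.2 ]), np.float64(0.65))
('aim', 300, -1, array([ 0.57, -0.13,  0.16])) (array([-0.33,  0.76,  1.33, -0.22,  2.16,  1.94]), np.float64(0.65))
('aim', 330, 1, array([ 0.59, -0.13,  0.17])) (array([-0.25,  0.55,  1.47, -0.37,  1.75, -1.22]), np.float64(1.01))
('aim', 330, -1, array([ 0.59, -0.13,  0.17])) (array([-0.25,  0.55,  1.47, -0.37,  1.75,  1.92]), np.float64(0.92))
('spick', 1) (array([0.3 , 0.44, 1.82, 0.  , 0.88, 0.3 ]), np.float64(0.64))
('spick', -1) None
```

```bash
cat >> kin.py <<'E'
from scipy.linalg import logm,expm
def mk(P,M): T=np.eye(4);T[:3,:3]=M;T[:3,3]=P;return T
def now(): s=get_state(); return mk(s["eef_pos"],R.from_quat(s["tcp_rot"]).as_matrix())
def screw(T0,T1,n=None):
    X=np.real(logm(np.linalg.inv(T0)@T1))
    if n is None:
        w=np.linalg.norm([X[2,1],X[0,2],X[1,0]]);v=np.linalg.norm(X[:3,3]); n=int(np.ceil(max(w/.12,v/.038)))
    Dm=expm(X/n); r=R.from_matrix(Dm[:3,:3]).as_rotvec(); t=Dm[:3,3]*1000
    print(n,'{"ax":%.3f,"ay":%.3f,"az":%.3f,"x":%.1f,"y":%.1f,"z":%.1f,"hand":'%(*r,*t))
    path=[T0]
    for _ in range(n): path.append(path[-1]@Dm)
    print(" path",[p[:3,3].round(3).tolist() for p in path[::max(1,n//4)]])
    return T1
def pick(cc=CASE,cy=CY,th=30,off=.045,z=.018,back=0):
    u=np.array([np.cos(cy),np.sin(cy),0]);w=np.cross(Z,u);t=np.radians(th);d=-Z*np.cos(t)-u*np.sin(t)
    P=cc+off*u; P[2]=z; return mk(P-back*d,tool(d,-w))
def place(th=30,off=.045,dn=.0,up=0,out=0):
    t=np.radians(th);d=-N*np.cos(t)-U*np.sin(t);w=np.cross(N,U); return mk(SEAT+off*U+dn*d+up*U+out*N,tool(d,-w))
E
python3 -c "
from kin import *
screw(now(),pick(back=.11))"
```

```text
15 {"ax":-0.014,"ay":0.117,"az":0.005,"x":11.7,"y":1.9,"z":-2.2,"hand":
 path [[0.581, -0.144, 0.181], [0.609, -0.156, 0.163], [0.631, -0.179, 0.145], [0.643, -0.209, 0.13], [0.643, -0.243, 0.119], [0.632, -0.277, 0.113]]
```

```bash
python3 -m inch '[{"ax":-0.014,"ay":0.117,"az":0.005,"x":11.7,"y":1.9,"z":-2.2,"hand":-1},{"ax":-0.014,"ay":0.117,"az":0.005,"x":11.7,"y":1.9,"z":-2.2,"hand":-1},{"ax":-0.014,"ay":0.117,"az":0.005,"x":11.7,"y":1.9,"z":-2.2,"hand":-1},{"ax":-0.014,"ay":0.117,"az":0.005,"x":11.7,"y":1.9,"z":-2.2,"hand":-1},{"ax":-0.014,"ay":0.117,"az":0.005,"x":11.7,"y":1.9,"z":-2.2,"hand":-1}]' >/dev/null
python3 -m inch '[{"ax":-0.014,"ay":0.117,"az":0.005,"x":11.7,"y":1.9,"z":-2.2,"hand":-1},{"ax":-0.014,"ay":0.117,"az":0.005,"x":11.7,"y":1.9,"z":-2.2,"hand":-1},{"ax":-0.014,"ay":0.117,"az":0.005,"x":11.7,"y":1.9,"z":-2.2,"hand":-1},{"ax":-0.014,"ay":0.117,"az":0.005,"x":11.7,"y":1.9,"z":-2.2,"hand":-1},{"ax":-0.014,"ay":0.117,"az":0.005,"x":11.7,"y":1.9,"z":-2.2,"hand":-1}]' >/dev/null
python3 -m inch '[{"ax":-0.014,"ay":0.117,"az":0.005,"x":11.7,"y":1.9,"z":-2.2,"hand":-1},{"ax":-0.014,"ay":0.117,"az":0.005,"x":11.7,"y":1.9,"z":-2.2,"hand":-1},{"ax":-0.014,"ay":0.117,"az":0.005,"x":11.7,"y":1.9,"z":-2.2,"hand":-1},{"ax":-0.014,"ay":0.117,"az":0.005,"x":11.7,"y":1.9,"z":-2.2,"hand":-1},{"ax":-0.014,"ay":0.117,"az":0.005,"x":11.7,"y":1.9,"z":-2.2,"hand":-1}]'
python3 - <<'E'
from kin import *
s=get_state();r=read_camera("wrist");im=r["img"][:,:,::-1].copy()
c=wcam(s["eef_pos"],s["tcp_rot"]);u=np.array([np.cos(CY),np.sin(CY),0]);w=np.cross(Z,u)
P=np.array([CASE+a*.082*u+b*.032*w+[0,0,.008] for a,b in((1,1),(1,-1),(-1,-1),(-1,1))])
cv2.polylines(im,[proj(c,P).astype(int)],True,(0,0,255),1)
print(proj(c,P).round(0).tolist()); cv2.imwrite("pics/w1.png",im); np.savez("w1.npz",p=s["eef_pos"],q=s["tcp_rot"])
screw(now(),pick(back=.11))
E
```

```text
time: 2.15
eef_pos: [0.633, -0.2779, 0.1163]
tcp_rot: [-0.517, 0.693, -0.404, 0.301]
contact_force: [0.3, 0.5, -0.5]
opening: 0.995
[[277.0, 199.0], [373.0, 198.0], [357.0, 326.0], [294.0, 326.0]]
1 {"ax":-0.006,"ay":-0.012,"az":-0.003,"x":-3.6,"y":2.5,"z":0.8,"hand":
 path [[0.632, -0.28, 0.116], [0.632, -0.277, 0.113]]
```

View pics/w1.png

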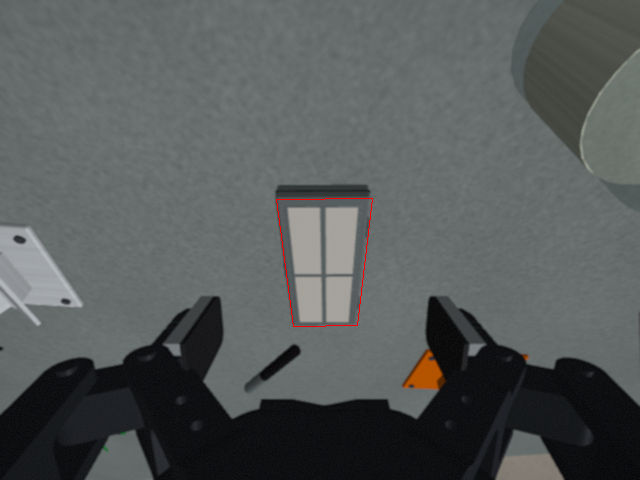

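Run:
```python
from kin import *
b=onz(cam("side"),[(491,390)],0.0)[0]; print("bottle",b)
T=pick(); g=np.linalg.inv(T)@np.r_[b,1]; print("bottle in tool (x jaw,y,z) at pick",g[:3]*1000)
T=pick(z=.022)
T[:3,3]+=-.0012*T[:3,0]
screw(now(),T)
```

```text
bottle [ 0.6701846  -0.42752317  0.        ]
bottle in tool (x jaw,y,z) at pick [134.17809312 -51.11294982 124.53022601]
3 {"ax":-0.002,"ay":-0.004,"az":-0.001,"x":-1.5,"y":36.3,"z":-0.6,"hand":
 path [[0.632, -0.28, 0.116], [0.615, -0.274, 0.084], [0.597, -0.267, 0.053], [0.58, -0.26, 0.022]]
```

```bash
python3 -m inch '[{"ax":-0.002,"ay":-0.004,"az":-0.001,"x":-1.5,"y":36.3,"z":-0.6,"hand":-1},{"ax":-0.002,"ay":-0.004,"az":-0.001,"x":-1.5,"y":36.3,"z":-0.6,"hand":-1},{"ax":-0.002,"ay":-0.004,"az":-0.001,"x":-1.5,"y":32,"z":-0.6,"hand":-1},{"ax":0,"ay":0,"az":0,"x":0,"y":3,"z":0,"hand":-1},{"ax":0,"ay":0,"az":0,"x":0,"y":0,"z":0,"hand":-1}]'
python3 - <<'E'
from kin import *
s=get_state();r=read_camera("wrist");im=r["img"][:,:,::-1].copy()
cv2.imwrite("pics/w2.png",im[150:480])
E
```

```text
time: 2.62
eef_pos: [0.5799, -0.2566, 0.0224]
tcp_rot: [-0.523, 0.691, -0.395, 0.304]
contact_force: [-0.0, 0.1, 0.5]
opening: 0.998
```

View pics/w2.png

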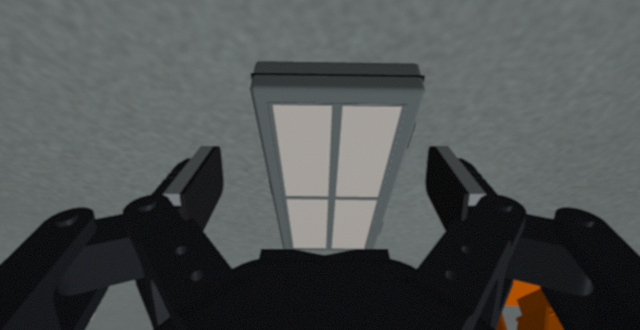

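```bash
python3 -m inch '[{"ax":0,"ay":0,"az":0,"x":4,"y":0,"z":0,"hand":-0.74},{"ax":0,"ay":0,"az":0,"x":0,"y":0,"z":0,"hand":-0.74},{"ax":0,"ay":0,"az":0,"x":0,"y":0,"z":0,"hand":-0.74}]' 
python3 -m inch '[{"ax":0,"ay":0,"az":0,"x":0,"y":4,"z":2,"hand":-0.74},{"ax":0,"ay":0,"az":0,"x":0,"y":0,"z":0,"hand":-0.74}]'
python3 -c "
from kin import *
T=pick();n=now();print(n[:3,3],np.linalg.inv(n)@np.r_[CASE,1], np.degrees(np.arctan2(*n[[1,0],0])), n.round(2).tolist())"
```

```text
time: 2.92
eef_pos: [0.5827, -0.2635, 0.0271]
tcp_rot: [-0.521, 0.689, -0.4, 0.306]
contact_force: [-0.4, -0.1, 0.2]
opening: 0.868
time: 3.08
eef_pos: [0.5807, -0.2623, 0.0203]
tcp_rot: [-0.522, 0.69, -0.398, 0.305]
contact_force: [-0.0, 0.7, -0.3]
opening: 0.869
[ 0.58074842 -0.26225683  0.02026892] [-8.08640402e-04  3.36967532e-02 -3.41828714e-02  1.00000000e+00] -105.64471668840429 [[-0.27, -0.48, 0.84, 0.58], [-0.96, 0.14, -0.23, -0.26], [-0.01, -0.87, -0.5, 0.02], [0.0, 0.0, 0.0, 1.0]]
```

```bash
for i in 1; do python3 -m inch '[{"ax":0,"ay":0,"az":0,"x":0,"y":3,"z":0,"hand":-0.74},{"ax":0,"ay":0,"az":0,"x":0,"y":0,"z":0,"hand":-0.74}]';
python3 -m inch '[{"ax":0,"ay":0,"az":0,"x":0,"y":3,"z":0,"hand":-0.74},{"ax":0,"ay":0,"az":0,"x":0,"y":0,"z":0,"hand":-0.74}]'; done
python3 - <<'E'
from kin import *
s=get_state();r=read_camera("wrist");a=r["img"][:,:,::-1]
r=read_camera("side");b=r["img"][:,:,::-1]
cv2.imwrite("pics/w3.png",np.vstack([cv2.resize(a[200:400,120:520],(800,400)),cv2.resize(b[300:375,320:520],(800,300))[:200]]))
E
```

```text
time: 3.25
eef_pos: [0.5785, -0.2614, 0.017]
tcp_rot: [-0.522, 0.69, -0.398, 0.305]
contact_force: [-1.0, 0.1, -0.2]
opening: 0.871
time: 3.42
eef_pos: [0.577, -0.261, 0.0143]
tcp_rot: [-0.522, 0.691, -0.398, 0.305]
contact_force: [-1.4, 0.4, 0.4]
opening: 0.872
```

View pics/w3.png

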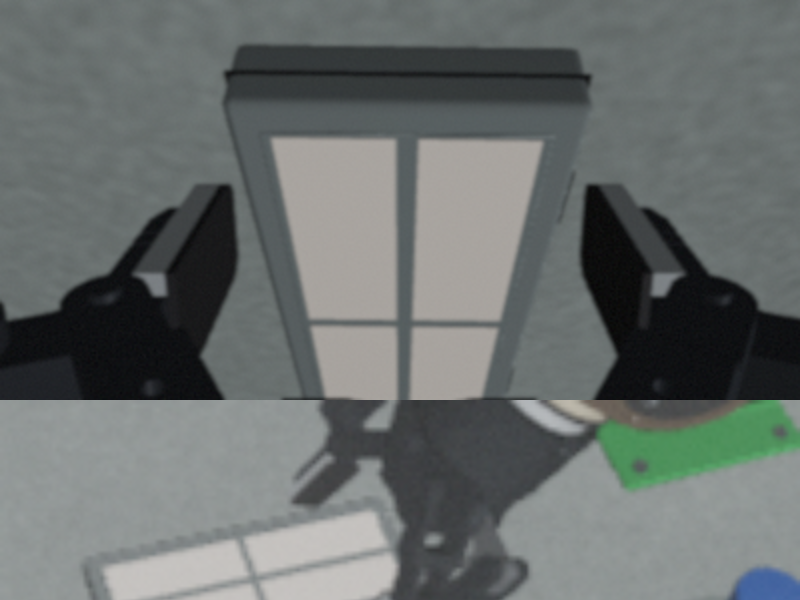

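```bash
python3 -m inch '[{"ax":0,"ay":0,"az":0,"x":0,"y":3,"z":0,"hand":-0.74},{"ax":0,"ay":0,"az":0,"x":0,"y":0,"z":0,"hand":-0.74}]'
python3 -m inch '[{"ax":0,"ay":0,"az":0,"x":0,"y":0,"z":0,"hand":-0.3},{"ax":0,"ay":0,"az":0,"x":0,"y":0,"z":0,"hand":-0.3},{"ax":0,"ay":0,"az":0,"x":0,"y":0,"z":0,"hand":-0.3},{"ax":0,"ay":0,"az":0,"x":0,"y":0,"z":0,"hand":-0.3},{"ax":0,"ay":0,"az":0,"x":0,"y":0,"z":0,"hand":-0.3}]' 40
python3 -m inch '[{"ax":0,"ay":0,"az":0,"x":0,"y":0,"z":0,"hand":0.2},{"ax":0,"ay":0,"az":0,"x":0,"y":0,"z":0,"hand":0.2}]' 40
```

```text
time: 3.68
eef_pos: [0.5758, -0.2607, 0.012]
tcp_rot: [-0.522, 0.69, -0.398, 0.305]
contact_force: [-0.4, -0.7, -0.3]
opening: 0.87
time: 4.1
eef_pos: [0.5764, -0.261, 0.0126]
tcp_rot: [-0.522, 0.69, -0.398, 0.305]
contact_force: [0.7, -0.4, 0.5]
opening: 0.733
time: 4.27
eef_pos: [0.5763, -0.261, 0.0126]
tcp_rot: [-0.522, 0.69, -0.398, 0.305]
contact_force: [1.6, -0.8, 0.1]
opening: 0.736
```

```bash
python3 -m inch '[{"ax":0,"ay":0,"az":0,"x":0,"y":-15,"z":-9,"hand":0.2},{"ax":0,"ay":0,"az":0,"x":0,"y":-30,"z":-18,"hand":0.2},{"ax":0,"ay":0,"az":0,"x":0,"y":-33,"z":-19,"hand":0.2},{"ax":0,"ay":0,"az":0,"x":0,"y":-33,"z":-19,"hand":0.2},{"ax":0,"ay":0,"az":0,"x":0,"y":0,"z":0,"hand":0.2}]'
cat >> kin.py <<'E'
SO=np.array([.6172,.0345,0]); COR=SO-.022*F+.025*Z; SEAT=COR+.082*U+.008*N
def casef(c,u,n): return mk(c,np.c_[u,np.cross(n,u),n])
u0=np.array([np.cos(CY),np.sin(CY),0])
G=np.linalg.inv(casef(CASE,u0,Z))@mk([.5763,-.261,.0126],R.from_quat([-.522,.69,-.398,.305]).as_matrix())
def seat(up=0,out=0,flip=False): return casef(SEAT+up*U+out*N,U,N)
E
python3 - <<'E'
from kin import *
z=np.load("w1.npz");c=wcam(z["p"],z["q"])
print("w1 stand corners",onz(c,[(82,305),(28,228)],.006))
for a in(-.06,.07):
  for b in(-.055,.055): print(a,b,SO+a*F+b*S+[0,0,.006])
print("G",G.round(3))
A=seat(.04,.1)@G; n=now()
i=ik(A[:3,3],A[:3,:3]);print(i)
screw(n,A); screw(A,seat(.006,.004)@G)
E
```

```text
time: 4.68
eef_pos: [0.5783, -0.2633, 0.1517]
tcp_rot: [-0.521, 0.687, -0.404, 0.307]
contact_force: [2.2, -0.6, 1.1]
opening: 0.733
w1 stand corners [[ 0.54768552 -0.00339809  0.006     ]
 [ 0.64470903 -0.04439467  0.006     ]]
-0.06 -0.055 [ 0.6443839 -0.0422205  0.006    ]
-0.06 0.055 [0.54312837 0.00075992 0.006     ]
0.07 -0.055 [0.69517895 0.07744513 0.006     ]
0.07 0.055 [0.59392341 0.12042555 0.006     ]
G [[ 0.01  -0.497  0.868  0.042]
 [-1.    -0.     0.012 -0.   ]
 [-0.005 -0.868 -0.497  0.005]
 [ 0.     0.     0.     1.   ]]
(array([-0.37522352,  0.09809653,  1.89229432,  0.5701791 ,  1.1975634 ,
       -0.21078131]), np.float64(0.5877056790084338))
15 {"ax":0.056,"ay":-0.101,"az":0.001,"x":-17.9,"y":-2.8,"z":9.5,"hand":
 path [[0.578, -0.263, 0.152], [0.617, -0.216, 0.15], [0.641, -0.161, 0.159], [0.647, -0.102, 0.177], [0.634, -0.047, 0.2], [0.603, -0.0, 0.223]]
3 {"ax":0.000,"ay":0.000,"az":-0.000,"x":0.1,"y":33.4,"z":6.1,"hand":
 path [[0.603, -0.0, 0.223], [0.612, 0.02, 0.197], [0.62, 0.04, 0.172], [0.629, 0.061, 0.146]]
```

```bash
sed -i 's/^SO=np.array(\[.6172,.0345,0\])/SO=np.array([.618,.0325,0])/' kin.py
python3 -m inch '[{"ax":0.056,"ay":-0.101,"az":0.001,"x":-17.9,"y":-2.8,"z":9.5,"hand":0.2},{"ax":0.056,"ay":-0.101,"az":0.001,"x":-17.9,"y":-2.8,"z":9.5,"hand":0.2},{"ax":0.056,"ay":-0.101,"az":0.001,"x":-17.9,"y":-2.8,"z":9.5,"hand":0.2},{"ax":0.056,"ay":-0.101,"az":0.001,"x":-17.9,"y":-2.8,"z":9.5,"hand":0.2},{"ax":0.056,"ay":-0.101,"az":0.001,"x":-17.9,"y":-2.8,"z":9.5,"hand":0.2}]' >/dev/null
python3 -m inch '[{"ax":0.056,"ay":-0.101,"az":0.001,"x":-17.9,"y":-2.8,"z":9.5,"hand":0.2},{"ax":0.056,"ay":-0.101,"az":0.001,"x":-17.9,"y":-2.8,"z":9.5,"hand":0.2},{"ax":0.056,"ay":-0.101,"az":0.001,"x":-17.9,"y":-2.8,"z":9.5,"hand":0.2},{"ax":0.056,"ay":-0.101,"az":0.001,"x":-17.9,"y":-2.8,"z":9.5,"hand":0.2},{"ax":0.056,"ay":-0.101,"az":0.001,"x":-17.9,"y":-2.8,"z":9.5,"hand":0.2}]' >/dev/null
python3 -m inch '[{"ax":0.056,"ay":-0.101,"az":0.001,"x":-17.9,"y":-2.8,"z":9.5,"hand":0.2},{"ax":0.056,"ay":-0.101,"az":0.001,"x":-17.9,"y":-2.8,"z":9.5,"hand":0.2},{"ax":0.056,"ay":-0.101,"az":0.001,"x":-17.9,"y":-2.8,"z":9.5,"hand":0.2},{"ax":0.056,"ay":-0.101,"az":0.001,"x":-17.9,"y":-2.8,"z":9.5,"hand":0.2},{"ax":0.056,"ay":-0.101,"az":0.001,"x":-17.9,"y":-2.8,"z":9.5,"hand":0.2}]'
python3 - <<'E'
from kin import *
screw(now(),seat(.02,.02)@G)
E
```

```text
time: 5.93
eef_pos: [0.5989, 0.0024, 0.2155]
tcp_rot: [-0.485, 0.098, -0.161, 0.854]
contact_force: [0.4, 0.2, -2.1]
opening: 0.736
2 {"ax":-0.004,"ay":0.001,"az":-0.010,"x":3.8,"y":35.8,"z":11.8,"hand":
 path [[0.599, 0.002, 0.215], [0.613, 0.027, 0.191], [0.627, 0.052, 0.166]]
```

```bash
python3 -m inch '[{"ax":-0.004,"ay":0.001,"az":-0.010,"x":3.8,"y":35.8,"z":11.8,"hand":0.2},{"ax":-0.004,"ay":0.001,"az":-0.010,"x":3.8,"y":35.8,"z":11.8,"hand":0.2},{"ax":0,"ay":0,"az":0,"x":0,"y":0,"z":0,"hand":0.2}]'
cat > look.py <<'E'
import sys
from kin import *
def box(C,f): return np.array([(C@np.r_[f*a,1])[:3] for a in ((1,1,1),(1,-1,1),(-1,-1,1),(-1,1,1),(1,1,-1),(1,-1,-1),(-1,-1,-1),(-1,1,-1))])
def draw(im,c,P,col):
    p=proj(c,P).astype(int)
    for a,b in((0,1),(1,2),(2,3),(3,0),(4,5),(5,6),(6,7),(7,4),(0,4),(1,5),(2,6),(3,7)): cv2.line(im,tuple(map(int,p[a])),tuple(map(int,p[b])),col,1)
H=np.array([.082,.032,.008])
def look(name,boxes,crops):
    s=get_state();out=[]
    for n,(x,y,w,h,k) in crops:
        im=read_camera(n)["img"][:,:,::-1].copy()
        im=cv2.resize(im,None,fx=k,fy=k,interpolation=cv2.INTER_CUBIC)
        c=wcam(s["eef_pos"],s["tcp_rot"]) if n=="wrist" else cam(n)
        c=(c[0]*k,c[1]*k,c[2]*k,c[3])
        for P,col in boxes: draw(im,c,P,col)
        out.append(im[y*k:(y+h)*k,x*k:(x+w)*k])
    cv2.imwrite("pics/"+name,np.hstack(out)); print(s["time"])
# stand back panel and plate
BACK=box(casef(COR+.05*U-.0015*N,U,N),np.array([.05,.025,.0015]))
PLATE=box(casef(SO+.005*F+.003*Z,F,Z),np.array([.065,.055,.003]))
E
python3 - <<'E'
from look import *
look("l1.png",[(BACK,(0,0,255)),(PLATE,(255,0,0)),(box(now()@np.linalg.inv(G),H),(0,255,0))],[("side",(270,150,133,190,3)),("wrist",(120,40,400,440,1))] if 0 else [("side",(280,160,130,150,3)),("scene",(225,170,130,150,3))])
screw(now(),seat(.004,.002)@G)
E
```

```text
time: 6.18
eef_pos: [0.6248, 0.0548, 0.1598]
tcp_rot: [-0.49, 0.1, -0.168, 0.85]
contact_force: [-2.2, 0.5, -2.1]
opening: 0.738
6.1833
1 {"ax":0.003,"ay":-0.005,"az":-0.004,"x":0.2,"y":21.6,"z":-3.3,"hand":
 path [[0.627, 0.052, 0.163], [0.63, 0.059, 0.143]]
```

View pics/l1.png

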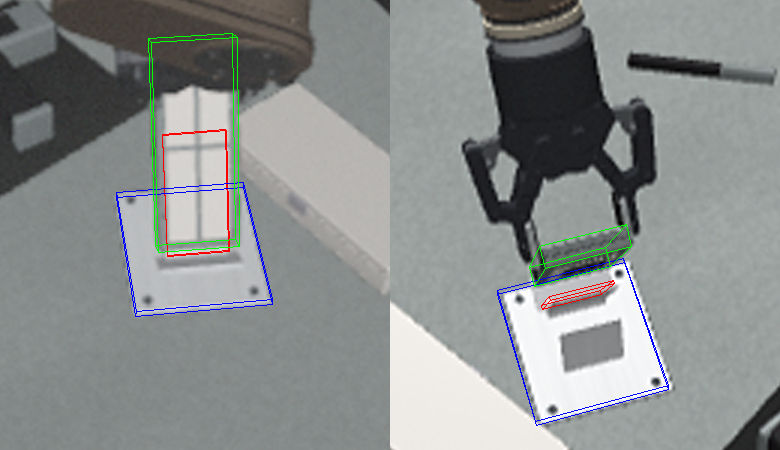

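```bash
python3 -m inch '[{"ax":0.003,"ay":-0.005,"az":-0.004,"x":0,"y":8,"z":-1.2,"hand":0.2},{"ax":0,"ay":0,"az":0,"x":0,"y":8,"z":-1.2,"hand":0.2},{"ax":0,"ay":0,"az":0,"x":0,"y":4,"z":-0.8,"hand":0.2},{"ax":0,"ay":0,"az":0,"x":0,"y":0,"z":0,"hand":0.2},{"ax":0,"ay":0,"az":0,"x":0,"y":0,"z":0,"hand":0.2}]'
python3 - <<'E'
from kin import *
n=now(); c=n@np.linalg.inv(G); d=c[:3,3]-SEAT; print("case vs seat U,N,S mm",d@U*1000,d@N*1000,d@S*1000)
E
```

```text
time: 6.7
eef_pos: [0.6309, 0.0571, 0.1455]
tcp_rot: [-0.49, 0.094, -0.172, 0.85]
contact_force: [0.3, -0.9, -1.1]
opening: 0.733
case vs seat U,N,S mm 5.36176931638876 4.612676945392421 -1.8472655252904318
```

```bash
python3 -m inch '[{"ax":0,"ay":0,"az":0,"x":0,"y":2.8,"z":-0.8,"hand":0.2},{"ax":0,"ay":0,"az":0,"x":0,"y":0,"z":0,"hand":0.2},{"ax":0,"ay":0,"az":0,"x":0,"y":0,"z":0,"hand":0.2}]'
python3 -m inch '[{"ax":0,"ay":0,"az":0,"x":0,"y":2.8,"z":-0.8,"hand":0.2},{"ax":0,"ay":0,"az":0,"x":0,"y":0,"z":0,"hand":0.2},{"ax":0,"ay":0,"az":0,"x":0,"y":0,"z":0,"hand":0.2}]'
```

```text
time: 6.95
eef_pos: [0.6313, 0.058, 0.1429]
tcp_rot: [-0.49, 0.094, -0.172, 0.85]
contact_force: [0.2, -0.3, -0.6]
opening: 0.737
time: 7.2
eef_pos: [0.6314, 0.0588, 0.1398]
tcp_rot: [-0.49, 0.094, -0.172, 0.85]
contact_force: [0.0, -0.5, -1.0]
opening: 0.737
```

```bash
python3 -m inch '[{"ax":0,"ay":0,"az":0,"x":0,"y":2.8,"z":-0.8,"hand":0.2},{"ax":0,"ay":0,"az":0,"x":0,"y":0,"z":0,"hand":0.2},{"ax":0,"ay":0,"az":0,"x":0,"y":0,"z":0,"hand":0.2}]'
python3 -m inch '[{"ax":0,"ay":0,"az":0,"x":0,"y":2,"z":-0.6,"hand":0.2},{"ax":0,"ay":0,"az":0,"x":0,"y":0,"z":0,"hand":0.2},{"ax":0,"ay":0,"az":0,"x":0,"y":0,"z":0,"hand":0.2}]'
python3 - <<'E'
from kin import *
n=now(); c=n@np.linalg.inv(G); d=c[:3,3]-SEAT; print("case vs seat U,N,S mm",d@U*1000,d@N*1000,d@S*1000)
for i in range(3): print("axis",(R.from_matrix(c[:3,:3]).inv()*R.from_matrix(seat()[:3,:3])).as_rotvec());break
E
```

```text
time: 7.45
eef_pos: [0.6322, 0.0589, 0.138]
tcp_rot: [-0.49, 0.093, -0.172, 0.849]
contact_force: [-1.7, -2.8, 3.2]
opening: 0.732
time: 7.7
eef_pos: [0.6325, 0.0592, 0.1376]
tcp_rot: [-0.49, 0.093, -0.172, 0.85]
contact_force: [-6.2, -5.1, 11.4]
opening: 0.738
case vs seat U,N,S mm -0.15847148391187457 -1.5165319960577268 -2.5814855478312473
axis [ 0.00339848  0.00074175 -0.00298606]
```

```bash
python3 -m inch '[{"ax":0,"ay":0,"az":0,"x":0,"y":-1,"z":0.3,"hand":-0.6},{"ax":0,"ay":0,"az":0,"x":0,"y":0,"z":0,"hand":-0.8},{"ax":0,"ay":0,"az":0,"x":0,"y":0,"z":0,"hand":-0.9},{"ax":0,"ay":0,"az":0,"x":0,"y":0,"z":0,"hand":-0.9},{"ax":0,"ay":0,"az":0,"x":0,"y":0,"z":0,"hand":-0.9}]'
python3 -m inch '[{"ax":0,"ay":0,"az":0,"x":0,"y":-15,"z":0,"hand":-0.9},{"ax":0,"ay":0,"az":0,"x":0,"y":-35,"z":0,"hand":-0.9},{"ax":0,"ay":0,"az":0,"x":0,"y":-35,"z":0,"hand":-0.9},{"ax":0,"ay":0,"az":0,"x":0,"y":-35,"z":0,"hand":-0.9},{"ax":0,"ay":0,"az":0,"x":0,"y":0,"z":0,"hand":-0.9}]'
python3 - <<'E'
from look import *
look("l2.png",[(box(seat(),H),(0,255,0))],[("side",(280,160,130,150,3)),("wrist",(120,40,400,440,1))])if 0 else None
s=get_state()
a=read_camera("side")["img"][:,:,::-1].copy();a=cv2.resize(a[160:310,280:410],None,fx=3,fy=3,interpolation=cv2.INTER_CUBIC)
w=read_camera("wrist")["img"][:,:,::-1].copy(); draw(w,wcam(s["eef_pos"],s["tcp_rot"]),box(seat(),H),(0,255,0))
cv2.imwrite("pics/l2.png",np.hstack([a,w[0:450,120:520]])); print(s["eef_pos"])
E
```

```text
time: 8.12
eef_pos: [0.6318, 0.0599, 0.1357]
tcp_rot: [-0.489, 0.094, -0.172, 0.85]
contact_force: [0.2, 0.8, 0.3]
opening: 0.951
time: 8.53
eef_pos: [0.6107, 0.0008, 0.2488]
tcp_rot: [-0.49, 0.088, -0.177, 0.849]
contact_force: [1.3, -0.9, 1.0]
opening: 0.952
[0.61066232 0.00083862 0.2488291 ]
```

View pics/l2.png

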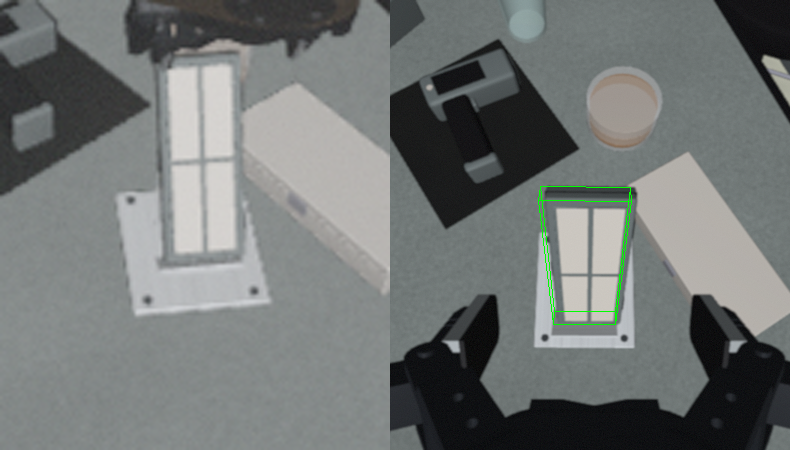

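```bash
cat >> kin.py <<'E'
SEAT=SEAT-.002*S-.001*N
def edge(l=0,sg=-1,dn=0): return mk(SEAT+(.062+l)*U+dn*N,tool(-U,sg*N))
E
python3 - <<'E'
from kin import *
n=now(); A=n.copy(); A[:3,3]+=[0,0,.05]
print("up",np.linalg.inv(n[:3,:3])@[0,0,50.])
B=edge(.11); T=screw(A,B)
for l in (.11,0.0):
  print(ik(*[edge(l)[:3,3],edge(l)[:3,:3]])[0].round(2))
E
```

```text
up [  0.73215011 -43.20316523  25.15850692]
16 {"ax":-0.050,"ay":-0.088,"az":0.052,"x":6.5,"y":3.2,"z":6.5,"hand":
 path [[0.609, 0.003, 0.293], [0.641, 0.025, 0.293], [0.662, 0.057, 0.285], [0.668, 0.092, 0.27], [0.658, 0.123, 0.248]]
[ 0.18  0.45  1.41 -0.43  1.59 -0.93]
[ 0.12  0.46  1.57 -0.46  1.4  -0.91]
```

```bash
python3 -m inch '[{"ax":0,"ay":0,"az":0,"x":0,"y":-21.5,"z":12.5,"hand":-0.4},{"ax":0,"ay":0,"az":0,"x":0,"y":-21.5,"z":12.5,"hand":-0.4},{"ax":-0.050,"ay":-0.088,"az":0.052,"x":6.5,"y":3.2,"z":6.5,"hand":-0.4},{"ax":-0.050,"ay":-0.088,"az":0.052,"x":6.5,"y":3.2,"z":6.5,"hand":-0.4},{"ax":-0.050,"ay":-0.088,"az":0.052,"x":6.5,"y":3.2,"z":6.5,"hand":-0.4}]' >/dev/null
python3 -m inch '[{"ax":-0.050,"ay":-0.088,"az":0.052,"x":6.5,"y":3.2,"z":6.5,"hand":-0.4},{"ax":-0.050,"ay":-0.088,"az":0.052,"x":6.5,"y":3.2,"z":6.5,"hand":-0.4},{"ax":-0.050,"ay":-0.088,"az":0.052,"x":6.5,"y":3.2,"z":6.5,"hand":-0.4},{"ax":-0.050,"ay":-0.088,"az":0.052,"x":6.5,"y":3.2,"z":6.5,"hand":-0.4},{"ax":-0.050,"ay":-0.088,"az":0.052,"x":6.5,"y":3.2,"z":6.5,"hand":-0.4}]' >/dev/null
python3 -m inch '[{"ax":-0.050,"ay":-0.088,"az":0.052,"x":6.5,"y":3.2,"z":6.5,"hand":-0.4},{"ax":-0.050,"ay":-0.088,"az":0.052,"x":6.5,"y":3.2,"z":6.5,"hand":-0.4},{"ax":-0.050,"ay":-0.088,"az":0.052,"x":6.5,"y":3.2,"z":6.5,"hand":-0.4},{"ax":-0.050,"ay":-0.088,"az":0.052,"x":6.5,"y":3.2,"z":6.5,"hand":-0.4},{"ax":-0.050,"ay":-0.088,"az":0.052,"x":6.5,"y":3.2,"z":6.5,"hand":-0.4}]' >/dev/null
python3 -m inch '[{"ax":-0.050,"ay":-0.088,"az":0.052,"x":6.5,"y":3.2,"z":6.5,"hand":-0.4},{"ax":-0.050,"ay":-0.088,"az":0.052,"x":6.5,"y":3.2,"z":6.5,"hand":-0.4},{"ax":-0.050,"ay":-0.088,"az":0.052,"x":6.5,"y":3.2,"z":6.5,"hand":-0.4},{"ax":0,"ay":0,"az":0,"x":0,"y":0,"z":0,"hand":-0.4},{"ax":0,"ay":0,"az":0,"x":0,"y":0,"z":0,"hand":-0.4}]'
python3 - <<'E'
from look import *
screw(now(),edge(.05)); 
s=get_state()
w=read_camera("wrist")["img"][:,:,::-1].copy(); draw(w,wcam(s["eef_pos"],s["tcp_rot"]),box(seat(),H),(0,255,0))
cv2.imwrite("pics/l3.png",w)
E
```

```text
time: 10.3
eef_pos: [0.6549, 0.1254, 0.2434]
tcp_rot: [0.666, 0.224, -0.534, -0.471]
contact_force: [-0.0, -0.4, 0.2]
opening: 0.699
2 {"ax":-0.005,"ay":0.005,"az":0.000,"x":-1.7,"y":28.0,"z":-2.4,"hand":
 path [[0.655, 0.125, 0.243], [0.651, 0.11, 0.22], [0.647, 0.095, 0.197]]
```

```bash
python3 -m inch '[{"ax":-0.005,"ay":0.005,"az":0,"x":-1.7,"y":28,"z":-2.4,"hand":-0.4},{"ax":-0.005,"ay":0.005,"az":0,"x":-1.7,"y":28,"z":-2.4,"hand":-0.4},{"ax":0,"ay":0,"az":0,"x":0,"y":0,"z":0,"hand":-0.4}]'
python3 - <<'E'
from look import *
screw(now(),edge(.0),3)
E
```

```text
time: 10.6
eef_pos: [0.6459, 0.0907, 0.1943]
tcp_rot: [0.67, 0.221, -0.529, -0.471]
contact_force: [-0.8, 0.4, -1.5]
opening: 0.701
3 {"ax":-0.002,"ay":-0.001,"az":-0.001,"x":0.9,"y":15.3,"z":0.2,"hand":
 path [[0.646, 0.091, 0.194], [0.643, 0.085, 0.181], [0.64, 0.078, 0.167], [0.637, 0.072, 0.153]]
```

```bash
python3 -m inch '[{"ax":-0.002,"ay":-0.001,"az":-0.001,"x":0.9,"y":15.3,"z":0.2,"hand":-0.4},{"ax":-0.002,"ay":-0.001,"az":-0.001,"x":0.9,"y":15.3,"z":0.2,"hand":-0.4},{"ax":-0.002,"ay":-0.001,"az":-0.001,"x":0.9,"y":15.3,"z":0.2,"hand":-0.4},{"ax":0,"ay":0,"az":0,"x":0,"y":0,"z":0,"hand":0},{"ax":0,"ay":0,"az":0,"x":0,"y":0,"z":0,"hand":0}]'
python3 - <<'E'
from kin import *
n=now();d=n[:3,3]-SEAT;print(d@U,d@N,d@S)
E
python3 -m inch '[{"ax":0,"ay":0,"az":0,"x":0,"y":0,"z":0,"hand":0.3},{"ax":0,"ay":0,"az":0,"x":0,"y":0,"z":0,"hand":0.4},{"ax":0,"ay":0,"az":0,"x":0,"y":0,"z":0,"hand":0.5}]' 40
python3 -m inch '[{"ax":0,"ay":0,"az":0,"x":0,"y":0,"z":0,"hand":0.6},{"ax":0,"ay":0,"az":0,"x":0,"y":0,"z":0,"hand":0.7},{"ax":0,"ay":0,"az":0,"x":0,"y":0,"z":0,"hand":0.8},{"ax":0,"ay":0,"az":0,"x":0,"y":0,"z":0,"hand":0.8},{"ax":0,"ay":0,"az":0,"x":0,"y":0,"z":0,"hand":0.8}]' 40
```

```text
time: 11.02
eef_pos: [0.6402, 0.0747, 0.1584]
tcp_rot: [0.672, 0.228, -0.527, -0.468]
contact_force: [0.4, 0.1, 0.1]
opening: 0.503
0.06832073715990265 -0.00047192744408550494 -0.001964547782028292
time: 11.27
eef_pos: [0.6409, 0.0757, 0.1595]
tcp_rot: [0.673, 0.229, -0.527, -0.467]
contact_force: [0.4, -0.4, -0.3]
opening: 0.25
time: 11.68
eef_pos: [0.6405, 0.075, 0.1598]
tcp_rot: [0.673, 0.228, -0.527, -0.466]
contact_force: [-1.0, -0.4, 5.7]
opening: 0.178
```

```bash
python3 -m inch '[{"ax":0,"ay":0,"az":0,"x":0,"y":0,"z":0,"hand":0.9}]' 60
python3 - <<'E'
from kin import *
n=now(); G2=np.linalg.inv(n)@casef(SEAT,U,N); np.save("G2.npy",G2); print(G2.round(3))
A=seat(.05,.07)@np.linalg.inv(G2); screw(n,A)
W=np.eye(4);W[:3,:3]=R.from_euler("y",np.pi).as_matrix()
B=A@W
q=ik(A[:3,3],A[:3,:3],get_state()["qpos"]);print(q);q=q[0]
for k in range(6):
  W[:3,:3]=R.from_euler("y",np.pi*(k+1)/6).as_matrix(); q=ik((A@W)[:3,3],(A@W)[:3,:3],q)[0]; print(q.round(2))
E
```

```text
time: 11.77
eef_pos: [0.6405, 0.075, 0.1598]
tcp_rot: [0.673, 0.228, -0.527, -0.466]
contact_force: [-1.5, -0.9, 5.5]
opening: 0.171
[[ 0.004 -0.001 -1.    -0.   ]
 [-1.    -0.01  -0.004  0.07 ]
 [-0.01   1.    -0.001  0.003]
 [ 0.     0.     0.     1.   ]]
3 {"ax":0.000,"ay":0.000,"az":0.000,"x":-23.3,"y":-16.8,"z":-0.2,"hand":
 path [[0.641, 0.075, 0.16], [0.636, 0.064, 0.186], [0.631, 0.053, 0.212], [0.627, 0.042, 0.238]]
(array([ 0.07566986,  0.34121835,  1.57427484, -0.46388268,  1.48320511,
       -0.9938199 ]), np.float64(0.9057251615598387))
[ 0.08  0.34  1.57 -0.46  1.48 -0.47]
[ 0.08  0.34  1.57 -0.46  1.48  0.05]
[ 0.08  0.34  1.57 -0.46  1.48  0.58]
[ 0.08  0.34  1.57 -0.46  1.48  1.1 ]
[ 0.08  0.34  1.57 -0.46  1.48  1.62]
[ 0.08  0.34  1.57 -0.46  1.48  2.15]
```

```bash
python3 -m inch '[{"ax":0,"ay":0,"az":0,"x":-6,"y":-8,"z":0,"hand":0.9},{"ax":0,"ay":0,"az":0,"x":-20,"y":-16,"z":0,"hand":0.9},{"ax":0,"ay":0,"az":0,"x":-22,"y":-14,"z":0,"hand":0.9},{"ax":0,"ay":0,"az":0,"x":-22,"y":-12,"z":0,"hand":0.9},{"ax":0,"ay":0,"az":0,"x":0,"y":0,"z":0,"hand":0.9}]'
python3 -m inch '[{"ax":0,"ay":0.12,"az":0,"x":0,"y":0,"z":0,"hand":0.9},{"ax":0,"ay":0.12,"az":0,"x":0,"y":0,"z":0,"hand":0.9},{"ax":0,"ay":0.12,"az":0,"x":0,"y":0,"z":0,"hand":0.9},{"ax":0,"ay":0.12,"az":0,"x":0,"y":0,"z":0,"hand":0.9},{"ax":0,"ay":0.12,"az":0,"x":0,"y":0,"z":0,"hand":0.9}]'
python3 -m inch '[{"ax":0,"ay":0.12,"az":0,"x":0,"y":0,"z":0,"hand":0.9},{"ax":0,"ay":0.12,"az":0,"x":0,"y":0,"z":0,"hand":0.9},{"ax":0,"ay":0.12,"az":0,"x":0,"y":0,"z":0,"hand":0.9},{"ax":0,"ay":0.12,"az":0,"x":0,"y":0,"z":0,"hand":0.9},{"ax":0,"ay":0.12,"az":0,"x":0,"y":0,"z":0,"hand":0.9}]' >/dev/null
python3 -m inch '[{"ax":0,"ay":0.12,"az":0,"x":0,"y":0,"z":0,"hand":0.9},{"ax":0,"ay":0.12,"az":0,"x":0,"y":0,"z":0,"hand":0.9},{"ax":0,"ay":0.12,"az":0,"x":0,"y":0,"z":0,"hand":0.9},{"ax":0,"ay":0.12,"az":0,"x":0,"y":0,"z":0,"hand":0.9},{"ax":0,"ay":0.12,"az":0,"x":0,"y":0,"z":0,"hand":0.9}]' >/dev/null
python3 -m inch '[{"ax":0,"ay":0.12,"az":0,"x":0,"y":0,"z":0,"hand":0.9},{"ax":0,"ay":0.12,"az":0,"x":0,"y":0,"z":0,"hand":0.9},{"ax":0,"ay":0.12,"az":0,"x":0,"y":0,"z":0,"hand":0.9},{"ax":0,"ay":0.12,"az":0,"x":0,"y":0,"z":0,"hand":0.9},{"ax":0,"ay":0.12,"az":0,"x":0,"y":0,"z":0,"hand":0.9}]' >/dev/null
python3 -m inch '[{"ax":0,"ay":0.12,"az":0,"x":0,"y":0,"z":0,"hand":0.9},{"ax":0,"ay":0.12,"az":0,"x":0,"y":0,"z":0,"hand":0.9},{"ax":0,"ay":0.12,"az":0,"x":0,"y":0,"z":0,"hand":0.9},{"ax":0,"ay":0.12,"az":0,"x":0,"y":0,"z":0,"hand":0.9},{"ax":0,"ay":0.12,"az":0,"x":0,"y":0,"z":0,"hand":0.9}]' >/dev/null
python3 -m inch '[{"ax":0,"ay":0.12,"az":0,"x":0,"y":0,"z":0,"hand":0.9},{"ax":0,"ay":0,"az":0,"x":0,"y":0,"z":0,"hand":0.9}]'
cat >> kin.py <<'E'
import os
G2=np.load("G2.npy") if os.path.exists("G2.npy") else None
# target of tool so that flipped case sits at seat(up,out): symmetric slab turned pi about its long axis
FL=np.diag([1.,-1,-1,1])
def tseat(up=0,out=0): return seat(up,out)@FL@np.linalg.inv(G2)
E
python3 - <<'E'
from look import *
n=now(); T=screw(n,tseat(.02,.02)); print((R.from_matrix(n[:3,:3]).inv()*R.from_matrix(T[:3,:3])).as_rotvec())
C=n@G2@FL; d=C[:3,3]-SEAT; print("case vs seat U,N,S",d@U,d@N,d@S)
s=get_state()
a=read_camera("side")["img"][:,:,::-1].copy();a=cv2.resize(a,None,fx=3,fy=3,interpolation=cv2.INTER_CUBIC)
c=cam("side");c=(c[0]*3,c[1]*3,c[2]*3,c[3]);draw(a,c,box(C,H),(0,255,0));
cv2.imwrite("pics/l4.png",a[110*3:310*3,260*3:420*3])
E
```

```text
time: 12.18
eef_pos: [0.627, 0.0412, 0.2414]
tcp_rot: [0.674, 0.23, -0.524, -0.467]
contact_force: [0.3, 0.3, -0.4]
opening: 0.171
time: 12.6
eef_pos: [0.625, 0.0433, 0.2337]
tcp_rot: [0.798, 0.079, -0.304, -0.515]
contact_force: [-0.1, -0.3, -1.1]
opening: 0.176
time: 14.43
eef_pos: [0.625, 0.0432, 0.2339]
tcp_rot: [0.535, -0.466, 0.666, -0.233]
contact_force: [0.9, 0.6, -1.5]
opening: 0.173
2 {"ax":-0.009,"ay":0.011,"az":-0.005,"x":-23.6,"y":13.4,"z":-0.9,"hand":
 path [[0.625, 0.043, 0.234], [0.629, 0.057, 0.211], [0.634, 0.07, 0.187]]
[-0.01708918  0.02208404 -0.01024756]
case vs seat U,N,S 0.046604254609412074 0.06656716371827562 -0.0036013829980932645
```

View pics/l4.png

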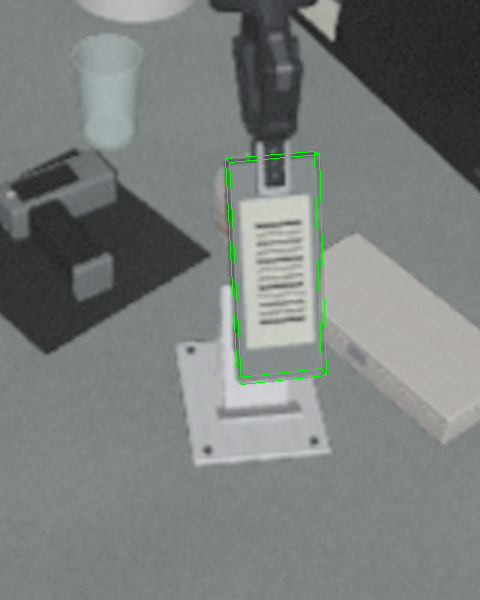

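```bash
python3 -m inch '[{"ax":-0.009,"ay":0.011,"az":-0.005,"x":-23.6,"y":13.4,"z":-0.9,"hand":0.9},{"ax":-0.009,"ay":0.011,"az":-0.005,"x":-23.6,"y":13.4,"z":-0.9,"hand":0.9},{"ax":0,"ay":0,"az":0,"x":0,"y":0,"z":0,"hand":0.9},{"ax":0,"ay":0,"az":0,"x":0,"y":0,"z":0,"hand":0.9}]'
python3 - <<'E'
from kin import *
n=now(); screw(n,tseat(.004,.003),3)
E
```

```text
time: 14.82
eef_pos: [0.6328, 0.0692, 0.1864]
tcp_rot: [0.535, -0.47, 0.667, -0.22]
contact_force: [-0.4, 0.3, -1.3]
opening: 0.172
3 {"ax":0.001,"ay":0.002,"az":0.001,"x":-5.8,"y":4.9,"z":0.3,"hand":
 path [[0.633, 0.069, 0.186], [0.634, 0.071, 0.179], [0.635, 0.074, 0.172], [0.636, 0.076, 0.165]]
```

```bash
python3 -m inch '[{"ax":0.001,"ay":0.002,"az":0.001,"x":-5.8,"y":4.9,"z":0.3,"hand":0.9},{"ax":0.001,"ay":0.002,"az":0.001,"x":-5.8,"y":4.9,"z":0.3,"hand":0.9},{"ax":0.001,"ay":0.002,"az":0.001,"x":-5.8,"y":4.9,"z":0.3,"hand":0.9},{"ax":0,"ay":0,"az":0,"x":0,"y":0,"z":0,"hand":0.9},{"ax":0,"ay":0,"az":0,"x":0,"y":0,"z":0,"hand":0.9}]'
python3 - <<'E'
from kin import *
n=now(); screw(n,tseat(),3)
C=n@G2@FL; d=C[:3,3]-SEAT; print("case vs seat U,N,S",d@U,d@N,d@S)
E
```

```text
time: 15.23
eef_pos: [0.6375, 0.0752, 0.1675]
tcp_rot: [0.529, -0.471, 0.671, -0.22]
contact_force: [-0.0, 0.2, -1.0]
opening: 0.176
3 {"ax":-0.001,"ay":-0.002,"az":-0.001,"x":-1.5,"y":2.1,"z":-0.5,"hand":
 path [[0.638, 0.075, 0.167], [0.637, 0.076, 0.165], [0.637, 0.076, 0.162], [0.636, 0.076, 0.16]]
case vs seat U,N,S 0.006221408839815485 0.004302884586445831 -0.0016464724601778975
```

```bash
python3 -m inch '[{"ax":-0.001,"ay":-0.002,"az":-0.001,"x":-1.4,"y":2,"z":-0.4,"hand":0.9},{"ax":-0.001,"ay":-0.002,"az":-0.001,"x":-1.4,"y":2,"z":-0.4,"hand":0.9},{"ax":0,"ay":0,"az":0,"x":0,"y":0,"z":0,"hand":0.9},{"ax":0,"ay":0,"az":0,"x":0,"y":0,"z":0,"hand":0.9}]'
python3 -m inch '[{"ax":0,"ay":0,"az":0,"x":-1,"y":2,"z":0,"hand":0.9},{"ax":0,"ay":0,"az":0,"x":0,"y":0,"z":0,"hand":0.9},{"ax":0,"ay":0,"az":0,"x":0,"y":0,"z":0,"hand":0.9}]'
python3 - <<'E'
from kin import *
n=now(); C=n@G2@FL; d=C[:3,3]-SEAT; print("case vs seat U,N,S",d@U,d@N,d@S)
E
```

```text
time: 15.57
eef_pos: [0.6371, 0.076, 0.1629]
tcp_rot: [0.531, -0.47, 0.67, -0.22]
contact_force: [-0.0, 0.0, -0.7]
opening: 0.174
time: 15.82
eef_pos: [0.637, 0.0757, 0.1607]
tcp_rot: [0.531, -0.47, 0.67, -0.22]
contact_force: [-0.4, 0.7, -1.0]
opening: 0.174
case vs seat U,N,S 0.0005065845621549928 0.0007826431975818506 -0.000920441920923423
```

```bash
python3 -m inch '[{"ax":0,"ay":0,"az":0,"x":-0.5,"y":1.5,"z":0,"hand":0.9},{"ax":0,"ay":0,"az":0,"x":0,"y":0,"z":0,"hand":0.9},{"ax":0,"ay":0,"az":0,"x":0,"y":0,"z":0,"hand":0.9}]'
python3 -m inch '[{"ax":0,"ay":0,"az":0,"x":-1,"y":1.5,"z":0,"hand":0.9},{"ax":0,"ay":0,"az":0,"x":0,"y":0,"z":0,"hand":0.9},{"ax":0,"ay":0,"az":0,"x":0,"y":0,"z":0,"hand":0.9}]'
python3 - <<'E'
from kin import *
n=now(); C=n@G2@FL; d=C[:3,3]-SEAT; print("case vs seat U,N,S",d@U,d@N,d@S); f=get_state()["contact_force"];print(f@U,f@N,f@S)
E
```

```text
time: 16.07
eef_pos: [0.6373, 0.0756, 0.1602]
tcp_rot: [0.531, -0.47, 0.67, -0.22]
contact_force: [-0.3, -0.3, 2.9]
opening: 0.172
time: 16.32
eef_pos: [0.6376, 0.0756, 0.16]
tcp_rot: [0.531, -0.47, 0.67, -0.22]
contact_force: [-0.9, 1.3, 8.4]
opening: 0.173
case vs seat U,N,S -4.905435082527336e-06 0.00039043862981857447 -0.0015520940477078537
7.710039991149899 3.4361383549716704 1.3273377297074662
```

```bash
python3 -m inch '[{"ax":0,"ay":0,"az":0,"x":-1,"y":-0.5,"z":0,"hand":0.6},{"ax":0,"ay":0,"az":0,"x":0,"y":0,"z":0,"hand":0.3},{"ax":0,"ay":0,"az":0,"x":0,"y":0,"z":0,"hand":0},{"ax":0,"ay":0,"az":0,"x":0,"y":0,"z":0,"hand":-0.3},{"ax":0,"ay":0,"az":0,"x":0,"y":0,"z":0,"hand":-0.3}]'
python3 -m inch '[{"ax":0,"ay":0,"az":0,"x":0,"y":0,"z":0,"hand":-0.3},{"ax":0,"ay":0,"az":0,"x":0,"y":-15,"z":0,"hand":-0.3},{"ax":0,"ay":0,"az":0,"x":0,"y":-35,"z":0,"hand":-0.3},{"ax":0,"ay":0,"az":0,"x":0,"y":-38,"z":0,"hand":-0.3},{"ax":0,"ay":0,"az":0,"x":0,"y":-38,"z":0,"hand":-0.3}]'
python3 - <<'E'
from look import *
SG=np.array([.561,.279,.023])
B=mk(SG+[0,0,.14],tool(-Z,np.array([1.,0,0])))
n=now(); A=n.copy(); A[:3,3]+=[0,0,.03]
screw(n,B)
q=get_state()["qpos"];print(q.round(2))
q=ik(B[:3,3],B[:3,:3],q); print(q)
a=read_camera("side")["img"][:,:,::-1].copy();a=cv2.resize(a,None,fx=4,fy=4,interpolation=cv2.INTER_CUBIC)
c=cam("side");c=(c[0]*4,c[1]*4,c[2]*4,c[3]);draw(a,c,box(seat(),H),(0,255,0));
cv2.imwrite("pics/l5.png",a[150*4:280*4,220*4:400*4])
E
```

```text
time: 16.73
eef_pos: [0.6372, 0.0768, 0.1566]
tcp_rot: [0.531, -0.471, 0.669, -0.22]
contact_force: [-1.0, -0.4, -0.0]
opening: 0.649
time: 17.15
eef_pos: [0.6629, 0.1351, 0.2665]
tcp_rot: [0.531, -0.471, 0.669, -0.22]
contact_force: [0.5, -0.5, 0.7]
opening: 0.649
17 {"ax":0.031,"ay":-0.113,"az":0.020,"x":-13.6,"y":2.6,"z":0.1,"hand":
 path [[0.663, 0.135, 0.267], [0.672, 0.177, 0.232], [0.658, 0.221, 0.203], [0.623, 0.258, 0.181], [0.574, 0.277, 0.166]]
[ 0.2   0.46  1.36 -0.42  1.64  2.21]
(array([2.99760738e-01, 2.55279617e-01, 1.76566793e+00, 4.58834431e-16,
       1.12064510e+00, 2.99760738e-01]), np.float64(0.7143320661384669))
```

View pics/l5.png

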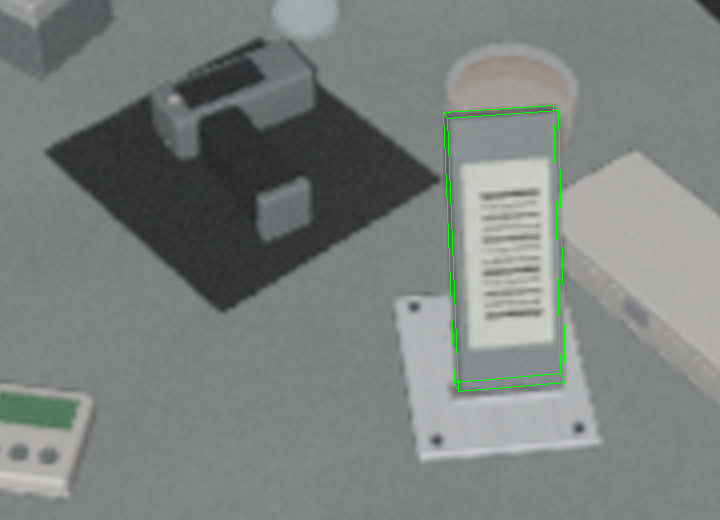

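```bash
python3 - <<'E'
from kin import *
f=lambda l:[(x/4+220,y/4+150) for x,y in l]
P=onz(cam("side"),f([(47,152),(222,312),(440,180)]),.004);print(P,(P[0]+P[2])/2, np.linalg.norm(np.diff(P,axis=0),axis=1),np.degrees(np.arctan2(*(P[2]-P[1])[[1,0]])))
print("head top",onz(cam("side"),f([(315,72),(290,40),(152,92),(160,122),(172,114),(255,125),(313,72)]),.042))
print("butt top edge",onz(cam("side"),f([(258,195),(306,178)]),.042))
E
python3 -m inch '[{"ax":0.031,"ay":-0.113,"az":0.020,"x":-13.6,"y":2.6,"z":0.1,"hand":-0.5},{"ax":0.031,"ay":-0.113,"az":0.020,"x":-13.6,"y":2.6,"z":0.1,"hand":-0.5},{"ax":0.031,"ay":-0.113,"az":0.020,"x":-13.6,"y":2.6,"z":0.1,"hand":-0.5},{"ax":0.031,"ay":-0.113,"az":0.020,"x":-13.6,"y":2.6,"z":0.1,"hand":-0.5},{"ax":0.031,"ay":-0.113,"az":0.020,"x":-13.6,"y":2.6,"z":0.1,"hand":-0.5}]' >/dev/null
python3 -m inch '[{"ax":0.031,"ay":-0.113,"az":0.020,"x":-13.6,"y":2.6,"z":0.1,"hand":-0.5},{"ax":0.031,"ay":-0.113,"az":0.020,"x":-13.6,"y":2.6,"z":0.1,"hand":-0.5},{"ax":0.031,"ay":-0.113,"az":0.020,"x":-13.6,"y":2.6,"z":0.1,"hand":-0.5},{"ax":0.031,"ay":-0.113,"az":0.020,"x":-13.6,"y":2.6,"z":0.1,"hand":-0.5},{"ax":0.031,"ay":-0.113,"az":0.020,"x":-13.6,"y":2.6,"z":0.1,"hand":-0.5}]' >/dev/null
python3 -m inch '[{"ax":0.031,"ay":-0.113,"az":0.020,"x":-13.6,"y":2.6,"z":0.1,"hand":-0.5},{"ax":0.031,"ay":-0.113,"az":0.020,"x":-13.6,"y":2.6,"z":0.1,"hand":-0.5},{"ax":0.031,"ay":-0.113,"az":0.020,"x":-13.6,"y":2.6,"z":0.1,"hand":-0.5},{"ax":0.031,"ay":-0.113,"az":0.020,"x":-13.6,"y":2.6,"z":0.1,"hand":-0.5},{"ax":0.031,"ay":-0.113,"az":0.020,"x":-13.6,"y":2.6,"z":0.1,"hand":-0.5}]'
python3 -m inch '[{"ax":0.031,"ay":-0.113,"az":0.020,"x":-13.6,"y":0,"z":0.1,"hand":-0.5},{"ax":0.031,"ay":-0.113,"az":0.020,"x":-13.6,"y":-20,"z":0.1,"hand":-0.5},{"ax":0,"ay":0,"az":0,"x":0,"y":-30,"z":0,"hand":-0.5},{"ax":0,"ay":0,"az":0,"x":0,"y":0,"z":0,"hand":-0.5},{"ax":0,"ay":0,"az":0,"x":0,"y":0,"z":0,"hand":-0.5}]'
python3 - <<'E'
from look import *
s=get_state(); im=read_camera("wrist")["img"][:,:,::-1]; np.savez("w5.npz",p=s["eef_pos"],q=s["tcp_rot"]); print(s["eef_pos"],s["tcp_rot"])
cv2.imwrite("pics/w5.png",cv2.resize(im,None,fx=1.25,fy=1.25,interpolation=cv2.INTER_CUBIC))
E
```

```text
[[0.45543396 0.35447954 0.004     ]
 [0.49340718 0.162289   0.004     ]
 [0.67625167 0.19941777 0.004     ]] [0.56584281 0.27694865 0.004     ] [0.19590602 0.18657613] 11.478525611211161
head top [[0.63481761 0.29943747 0.042     ]
 [0.63582832 0.33809594 0.042     ]
 [0.5286153  0.33464893 0.042     ]
 [0.52038204 0.3044498  0.042     ]
 [0.5307959  0.30782268 0.042     ]
 [0.57424483 0.27104285 0.042     ]
 [0.63362066 0.30010257 0.042     ]]
butt top edge [[0.54534057 0.21022054 0.042     ]
 [0.57972083 0.20922764 0.042     ]]
time: 18.45
eef_pos: [0.587, 0.2749, 0.1677]
tcp_rot: [0.722, -0.064, 0.092, -0.683]
contact_force: [-0.9, -0.7, -0.2]
opening: 0.749
time: 18.87
eef_pos: [0.5619, 0.28, 0.22]
tcp_rot: [-0.705, -0.001, -0.003, 0.709]
contact_force: [-0.8, 0.1, -0.4]
opening: 0.747
[0.5619323  0.28004791 0.21996578] [-0.7049915  -0.00146858 -0.00313936  0.70920729]
```

View pics/w5.png

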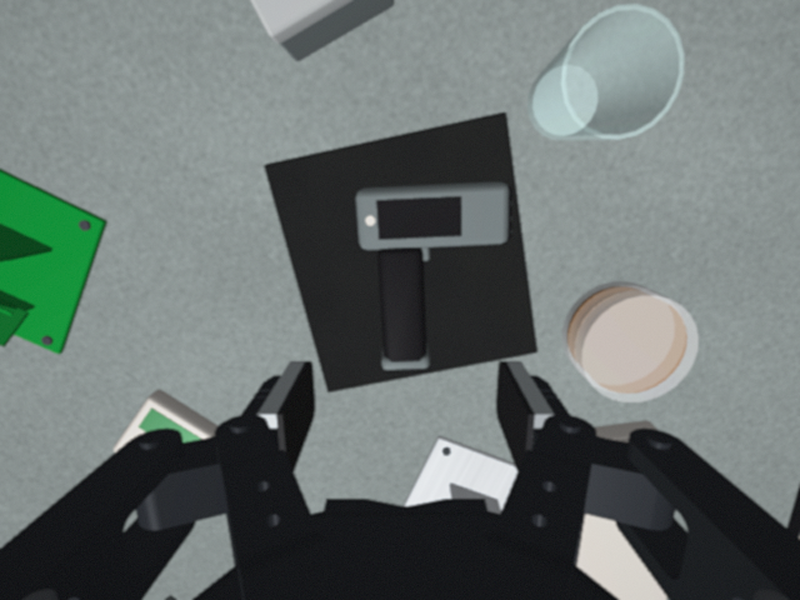

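Run:
```python
from kin import *
z=np.load("w5.npz");c=wcam(z["p"],z["q"]); f=lambda l:np.array(l)/1.25
h=onz(c,f([(357,190),(507,183),(508,244),(360,250)]),.042);print(h[:,:2].round(4).tolist(),h.mean(0),np.linalg.norm(np.roll(h,-1,0)-h,axis=1))
d=h[1]+h[2]-h[0]-h[3];a=np.arctan2(d[1],d[0]);print("yaw",np.degrees(a))
ex=np.array([np.cos(a),np.sin(a),0]);ey=np.cross(Z,ex)
print("grip from head",h.mean(0)-.027*ex-.047*ey)
b=onz(c,f([(384,368),(428,367),(380,270),(426,270)]),.042);print("butt",b[:,:2].tolist(),"grip",b[:2].mean(0)+.069*ey, "handle mid",b.mean(0)[0])
p=onz(c,f([(265,165),(505,113),(537,352),(328,391)]),.004);print("pad",p[:,:2].round(4).tolist(),p.mean(0))
d=p[1]+p[2]-p[0]-p[3];print("padyaw",np.degrees(np.arctan2(d[1],d[0])))
```

```text
[[0.5285, 0.3417], [0.633, 0.3461], [0.6363, 0.3036], [0.5293, 0.2996]] [0.58177965 0.32275338 0.042     ] [0.10455795 0.04271125 0.1071224  0.04214161]
yaw 2.265590847619834
grip from head [0.55665875 0.27472276 0.042     ]
butt [[0.5451546873578054, 0.20647972007948534], [0.5796215457881779, 0.20714515118690027], [0.5434881525430201, 0.28476705928080426], [0.5772485998581703, 0.2846306512542679]] grip [0.55966043 0.2757585  0.042     ] handle mid 0.5613782463867933
pad [[0.4544, 0.3596], [0.6373, 0.3963], [0.6769, 0.2033], [0.4929, 0.1668]] [0.56536841 0.28148268 0.004     ]
padyaw 11.292062682433455
```

```bash
cat >> kin.py <<'E'
sy=np.radians(1.6); SX=np.array([np.cos(sy),np.sin(sy),0]); SGP=np.array([.5597,.2755,.0])
def spick(z=.020,o=(0,0)): return mk(SGP+[o[0],o[1],z],tool(-Z,SX))
E
python3 -c "
from kin import *
T=spick(.05);screw(now(),T)"
```

```text
5 {"ax":-0.001,"ay":-0.006,"az":0.001,"x":-0.3,"y":33.6,"z":-0.9,"hand":
 path [[0.561, 0.28, 0.218], [0.561, 0.279, 0.184], [0.561, 0.278, 0.151], [0.56, 0.277, 0.117], [0.56, 0.276, 0.084], [0.56, 0.276, 0.05]]
```

```bash
python3 -m inch '[{"ax":-0.001,"ay":-0.006,"az":0.001,"x":-0.3,"y":33.6,"z":-0.9,"hand":-0.4},{"ax":-0.001,"ay":-0.006,"az":0.001,"x":-0.3,"y":33.6,"z":-0.9,"hand":-0.4},{"ax":-0.001,"ay":-0.006,"az":0.001,"x":-0.3,"y":33.6,"z":-0.9,"hand":-0.4},{"ax":-0.001,"ay":-0.006,"az":0.001,"x":-0.3,"y":33.6,"z":-0.9,"hand":-0.4},{"ax":-0.001,"ay":-0.006,"az":0.001,"x":-0.3,"y":30,"z":-0.9,"hand":-0.4}]'
python3 -m inch '[{"ax":0,"ay":0,"az":0,"x":0,"y":0,"z":0,"hand":-0.4},{"ax":0,"ay":0,"az":0,"x":0,"y":10,"z":0,"hand":-0.3},{"ax":0,"ay":0,"az":0,"x":0,"y":10,"z":0,"hand":-0.2},{"ax":0,"ay":0,"az":0,"x":0,"y":0,"z":0,"hand":-0.1},{"ax":0,"ay":0,"az":0,"x":0,"y":0,"z":0,"hand":-0.1}]'
python3 -c "
from kin import *
T=spick();n=now();screw(n,T)"
```

```text
time: 19.33
eef_pos: [0.5571, 0.2749, 0.0487]
tcp_rot: [0.708, 0.007, -0.013, -0.706]
contact_force: [-0.3, -0.2, -0.9]
opening: 0.7
time: 19.75
eef_pos: [0.5597, 0.2758, 0.0338]
tcp_rot: [0.707, 0.009, -0.011, -0.707]
contact_force: [-0.5, 0.2, 0.3]
opening: 0.552
1 {"ax":0.000,"ay":0.000,"az":-0.002,"x":0.1,"y":13.8,"z":-0.3,"hand":
 path [[0.56, 0.276, 0.034], [0.56, 0.276, 0.02]]
```

```bash
python3 -m inch '[{"ax":0,"ay":0,"az":0,"x":0,"y":7,"z":0,"hand":-0.1},{"ax":0,"ay":0,"az":0,"x":0,"y":6,"z":0,"hand":-0.1},{"ax":0,"ay":0,"az":0,"x":0,"y":0,"z":0,"hand":-0.1},{"ax":0,"ay":0,"az":0,"x":0,"y":0,"z":0,"hand":0.05},{"ax":0,"ay":0,"az":0,"x":0,"y":0,"z":0,"hand":0.1}]' 40
python3 -m inch '[{"ax":0,"ay":0,"az":0,"x":0,"y":0,"z":0,"hand":0.3},{"ax":0,"ay":0,"az":0,"x":0,"y":0,"z":0,"hand":0.5},{"ax":0,"ay":0,"az":0,"x":0,"y":0,"z":0,"hand":0.6},{"ax":0,"ay":0,"az":0,"x":0,"y":0,"z":0,"hand":0.6}]' 80
```

```text
time: 20.17
eef_pos: [0.559, 0.2756, 0.02]
tcp_rot: [0.707, 0.009, -0.011, -0.707]
contact_force: [0.3, 0.8, 0.4]
opening: 0.448
time: 20.5
eef_pos: [0.5594, 0.2758, 0.0205]
tcp_rot: [0.707, 0.009, -0.011, -0.707]
contact_force: [-0.8, 0.7, 2.8]
opening: 0.385
```

```bash
cat >> kin.py <<'E'
G3=np.linalg.inv(mk([.5592,.2757,.0202],R.from_quat([.707,.009,-.011,-.707]).as_matrix()))@mk([.5592,.2755,.023],np.c_[SX,np.cross(Z,SX),Z])
LAB=SEAT+.008*N
def aim(dist=.1,ro=0):
    r=np.radians(ro);zs=np.cos(r)*U+np.sin(r)*S;a=-N;ys=np.cross(zs,a)
    return mk(LAB+dist*N-.082*a-.047*ys,np.c_[a,ys,zs])@np.linalg.inv(G3)
E
python3 - <<'E'
from kin import *
n=now();A=n.copy();A[2,3]+=.27
pts=np.array([[x,y,z] for x in(-.028,.02,.082) for y in(.025,.069) for z in(-.019,.019)]+[[x,y,z] for x in(-.017,.017) for y in(-.069,) for z in (-.019,.019)])
cs=np.array([SEAT+a*U+b*S+c*N for a in np.linspace(-.082,.082,9) for b in np.linspace(-.032,.032,5) for c in(-.008,.008)])
for ro in(0,330):
  B=aim(.16,ro); print(ro,B[:3,3]); T=screw(A,B)
  X=np.real(logm(np.linalg.inv(A)@B)); q=get_state()["qpos"]
  for t in np.linspace(0,1,9):
    Tt=A@expm(X*t); p=(Tt@G3@np.c_[pts,np.ones(len(pts))].T).T[:,:3]
    k=ik(Tt[:3,3],Tt[:3,:3],q); q=k[0] if k else q
    print(round(t,2),"minz",p[:,2].min().round(3),"case",np.linalg.norm(p[:,None]-cs,axis=2).min().round(3),q.round(2) if k else None)
E
```

```text
0 [ 0.58283567 -0.17523097  0.22208441]
13 {"ax":-0.023,"ay":-0.086,"az":0.036,"x":-15.7,"y":11.1,"z":-31.5,"hand":
 path [[0.559, 0.276, 0.29], [0.522, 0.176, 0.261], [0.51, 0.068, 0.242], [0.524, -0.041, 0.23], [0.564, -0.144, 0.224]]
0.0 minz 0.274 case 0.156 [0.3  0.14 1.66 0.   1.34 0.27]
0.12 minz 0.25 case 0.118 [ 0.23  0.1   1.74 -0.03  1.37  0.07]
0.25 minz 0.229 case 0.09 [ 0.16  0.06  1.81 -0.08  1.39 -0.13]
0.38 minz 0.212 case 0.088 [ 0.08  0.04  1.85 -0.14  1.41 -0.33]
0.5 minz 0.197 case 0.06 [-0.    0.05  1.87 -0.21  1.41 -0.54]
0.62 minz 0.186 case 0.063 [-0.08  0.07  1.87 -0.3   1.39 -0.73]
0.75 minz 0.178 case 0.091 [-0.15  0.11  1.84 -0.38  1.37 -0.92]
0.88 minz 0.172 case 0.123 [-0.21  0.17  1.8  -0.46  1.33 -1.09]
1.0 minz 0.167 case 0.16 [-0.26  0.24  1.73 -0.54  1.29 -1.25]
330 [ 0.57127736 -0.18283143  0.20214484]
13 {"ax":0.012,"ay":-0.073,"az":0.057,"x":-13.7,"y":5.6,"z":-33.9,"hand":
 path [[0.559, 0.276, 0.29], [0.528, 0.171, 0.274], [0.517, 0.062, 0.259], [0.528, -0.047, 0.239], [0.557, -0.15, 0.213]]
0.0 minz 0.274 case 0.156 [0.3  0.14 1.66 0.   1.34 0.27]
0.12 minz 0.259 case 0.118 [0.2  0.1  1.72 0.03 1.41 0.05]
0.25 minz 0.244 case 0.092 [ 0.1   0.09  1.76  0.03  1.49 -0.17]
0.38 minz 0.231 case 0.093 [ 0.    0.1   1.77  0.    1.56 -0.39]
0.5 minz 0.218 case 0.063 [-0.09  0.14  1.75 -0.05  1.62 -0.59]
0.62 minz 0.205 case 0.067 [-0.17  0.2   1.72 -0.13  1.67 -0.78]
0.75 minz 0.191 case 0.097 [-0.23  0.29  1.66 -0.22  1.71 -0.97]
0.88 minz 0.173 case 0.127 [-0.28  0.39  1.58 -0.31  1.74 -1.14]
1.0 minz 0.152 case 0.16 [-0.32  0.5   1.49 -0.41  1.76 -1.3 ]
```

```bash
python3 -m inch '[{"ax":0,"ay":0,"az":0,"x":0,"y":-10,"z":0,"hand":0.7},{"ax":0,"ay":0,"az":0,"x":0,"y":-30,"z":0,"hand":0.7},{"ax":0,"ay":0,"az":0,"x":0,"y":-38,"z":0,"hand":0.7},{"ax":0,"ay":0,"az":0,"x":0,"y":-38,"z":0,"hand":0.7},{"ax":0,"ay":0,"az":0,"x":0,"y":-38,"z":0,"hand":0.7}]'
python3 -m inch '[{"ax":0,"ay":0,"az":0,"x":0,"y":-38,"z":0,"hand":0.7},{"ax":0,"ay":0,"az":0,"x":0,"y":-38,"z":0,"hand":0.7},{"ax":0,"ay":0,"az":0,"x":0,"y":-38,"z":0,"hand":0.7},{"ax":-0.023,"ay":-0.086,"az":0.036,"x":-15.7,"y":11.1,"z":-31.5,"hand":0.7},{"ax":-0.023,"ay":-0.086,"az":0.036,"x":-15.7,"y":11.1,"z":-31.5,"hand":0.7}]'
python3 -m inch '[{"ax":-0.023,"ay":-0.086,"az":0.036,"x":-15.7,"y":11.1,"z":-31.5,"hand":0.7},{"ax":-0.023,"ay":-0.086,"az":0.036,"x":-15.7,"y":11.1,"z":-31.5,"hand":0.7},{"ax":-0.023,"ay":-0.086,"az":0.036,"x":-15.7,"y":11.1,"z":-31.5,"hand":0.7},{"ax":-0.023,"ay":-0.086,"az":0.036,"x":-15.7,"y":11.1,"z":-31.5,"hand":0.7},{"ax":-0.023,"ay":-0.086,"az":0.036,"x":-15.7,"y":11.1,"z":-31.5,"hand":0.7}]'
python3 -m inch '[{"ax":-0.023,"ay":-0.086,"az":0.036,"x":-15.7,"y":11.1,"z":-31.5,"hand":0.7},{"ax":-0.023,"ay":-0.086,"az":0.036,"x":-15.7,"y":11.1,"z":-31.5,"hand":0.7},{"ax":-0.023,"ay":-0.086,"az":0.036,"x":-15.7,"y":11.1,"z":-31.5,"hand":0.7},{"ax":-0.023,"ay":-0.086,"az":0.036,"x":-15.7,"y":11.1,"z":-31.5,"hand":0.7},{"ax":-0.023,"ay":-0.086,"az":0.036,"x":-15.7,"y":11.1,"z":-31.5,"hand":0.7}]'
python3 -m inch '[{"ax":-0.023,"ay":-0.086,"az":0.036,"x":-15.7,"y":11.1,"z":-31.5,"hand":0.7},{"ax":0,"ay":0,"az":0,"x":0,"y":0,"z":0,"hand":0.7},{"ax":0,"ay":0,"az":0,"x":0,"y":0,"z":0,"hand":0.7}]'
python3 - <<'E'
from kin import *
screw(now(),aim())
E
```

```text
time: 20.92
eef_pos: [0.5584, 0.2753, 0.1748]
tcp_rot: [0.708, 0.008, -0.012, -0.707]
contact_force: [-0.4, 0.2, -1.8]
opening: 0.389
time: 21.33
eef_pos: [0.5336, 0.211, 0.2721]
tcp_rot: [0.719, 0.049, -0.097, -0.686]
contact_force: [-0.0, -0.1, -3.6]
opening: 0.385
time: 21.75
eef_pos: [0.5104, 0.0298, 0.234]
tcp_rot: [0.721, 0.131, -0.309, -0.607]
contact_force: [0.9, -0.1, -2.0]
opening: 0.388
time: 22.17
eef_pos: [0.564, -0.1452, 0.2203]
tcp_rot: [0.68, 0.209, -0.5, -0.493]
contact_force: [0.7, 0.7, -1.3]
opening: 0.387
time: 22.42
eef_pos: [0.583, -0.1761, 0.2177]
tcp_rot: [0.668, 0.222, -0.533, -0.469]
contact_force: [0.4, 0.7, -0.9]
opening: 0.387
2 {"ax":-0.003,"ay":0.002,"az":-0.001,"x":29.2,"y":-2.2,"z":0.2,"hand":
 path [[0.583, -0.176, 0.218], [0.593, -0.152, 0.205], [0.603, -0.127, 0.192]]
```

```bash
python3 -m inch '[{"ax":-0.003,"ay":0.002,"az":-0.001,"x":25,"y":-2.2,"z":0.2,"hand":0.7},{"ax":-0.003,"ay":0.002,"az":-0.001,"x":22,"y":-2.2,"z":0.2,"hand":0.7},{"ax":0,"ay":0,"az":0,"x":11,"y":0,"z":0,"hand":0.7},{"ax":0,"ay":0,"az":0,"x":0,"y":0,"z":0,"hand":0.7},{"ax":0,"ay":0,"az":0,"x":0,"y":0,"z":0,"hand":0.7}]'
python3 - <<'E'
from look import *
n=now();screw(n,aim(),1)
Sc=n@G3; w=(Sc@[.082,.047,0,1])[:3]; a=Sc[:3,0]; d=LAB-w; t=d@(-N); hit=w+a*((LAB-w)@N)/(a@N)
print("dist",np.linalg.norm(d),"angle",np.degrees(np.arccos(-a@N)),"miss U,S mm",(hit-LAB)@U*1000,(hit-LAB)@S*1000)
Bh=Sc.copy();Bh[:3,3]=(Sc@[.027,.047,0,1])[:3]
out=[]
for m,(x,y) in(("side",(230,110)),("scene",(225,150))):
    im=cv2.resize(read_camera(m)["img"][:,:,::-1],None,fx=3,fy=3,interpolation=cv2.INTER_CUBIC); c=cam(m); c=(c[0]*3,c[1]*3,c[2]*3,c[3])
    draw(im,c,box(Bh,np.array([.055,.022,.019])),(0,255,0)); p=proj(c,[w,w+a*.1]).astype(int); cv2.line(im,tuple(map(int,p[0])),tuple(map(int,p[1])),(0,0,255),2)
    out.append(im[y*3:y*3+540,x*3:x*3+399])
cv2.imwrite("pics/l6.png",np.hstack(out))
E
```

```text
time: 22.83
eef_pos: [0.603, -0.1259, 0.1933]
tcp_rot: [0.671, 0.225, -0.531, -0.466]
contact_force: [-0.3, 0.5, -1.0]
opening: 0.386
1 {"ax":0.003,"ay":0.004,"az":-0.000,"x":-0.5,"y":1.8,"z":-0.8,"hand":
 path [[0.603, -0.126, 0.193], [0.603, -0.127, 0.192]]
dist 0.09965947158213008 angle 0.43352962684239926 miss U,S mm 1.5316517042540536 1.4239300282068732
```

View pics/l6.png

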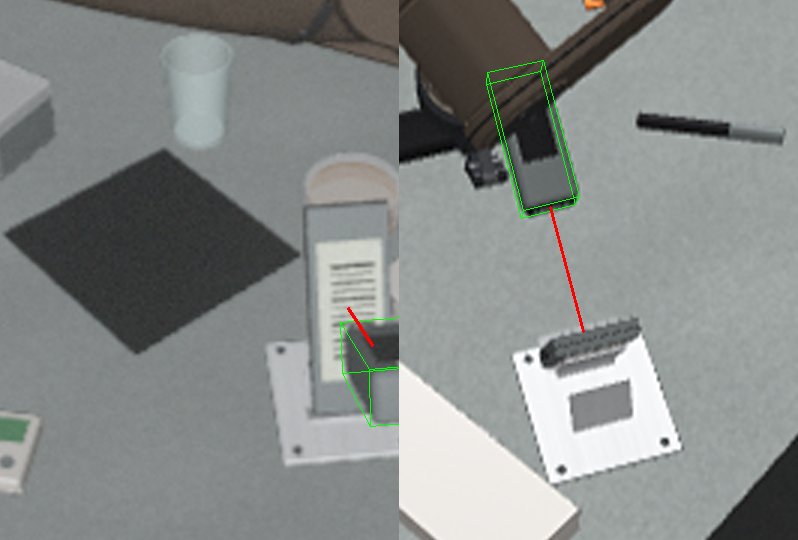

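```bash
python3 -m inch '[{"ax":0.003,"ay":0.003,"az":0,"x":0,"y":1.5,"z":-0.8,"hand":0.7},{"ax":0,"ay":0,"az":0,"x":0,"y":0,"z":0,"hand":0.7},{"ax":0,"ay":0,"az":0,"x":0,"y":0,"z":0,"hand":0.7},{"ax":0,"ay":0,"az":0,"x":0,"y":0,"z":0,"hand":0.7},{"ax":0,"ay":0,"az":0,"x":0,"y":0,"z":0,"hand":0.7}]'
for k in 1 2 3 4; do python3 -m inch '[{"ax":0,"ay":0,"az":0,"x":0,"y":0,"z":0,"hand":0.7},{"ax":0,"ay":0,"az":0,"x":0,"y":0,"z":0,"hand":0.7},{"ax":0,"ay":0,"az":0,"x":0,"y":0,"z":0,"hand":0.7},{"ax":0,"ay":0,"az":0,"x":0,"y":0,"z":0,"hand":0.7},{"ax":0,"ay":0,"az":0,"x":0,"y":0,"z":0,"hand":0.7}]' | head -2; done
python3 - <<'E'
from kin import *
n=now();Sc=n@G3; w=(Sc@[.082,.047,0,1])[:3]; a=Sc[:3,0]; d=LAB-w; hit=w+a*((LAB-w)@N)/(a@N)
print("dist",np.linalg.norm(d),"angle",np.degrees(np.arccos(-a@N)),"miss U,S mm",(hit-LAB)@U*1000,(hit-LAB)@S*1000)
p=onz(cam("side"),[(x/3+230,y/3+110) for x,y in((5,235),(165,150),(299,254),(137,353))],.004); print("pad",p[:,:2].round(4).tolist(),p.mean(0))
# return: back off, then screw reversed
B=n.copy();B[:3,3]+=.06*N; print("backoff",np.linalg.inv(n[:3,:3])@N*60)
A=spick(.26); T=screw(B,A); screw(A,B)
E
```

```text
time: 23.35
eef_pos: [0.6038, -0.1281, 0.1923]
tcp_rot: [0.671, 0.223, -0.53, -0.468]
contact_force: [-0.5, -0.8, -2.3]
opening: 0.383
time: 23.77
eef_pos: [0.6039, -0.1277, 0.1922]
time: 24.18
eef_pos: [0.6039, -0.1277, 0.1922]
time: 24.6
eef_pos: [0.6038, -0.1277, 0.1922]
time: 25.02
eef_pos: [0.6039, -0.1277, 0.1922]
dist 0.10001252937129379 angle 0.3882575050133874 miss U,S mm 0.12982944937737798 -1.0618934118912478
pad [[0.4547, 0.3533], [0.6375, 0.3906], [0.6761, 0.201], [0.4943, 0.1631]] [0.56565938 0.2770047  0.004     ]
backoff [-5.99984592e+01  1.51543331e-01 -5.94204533e-02]
13 {"ax":0.023,"ay":0.086,"az":-0.036,"x":18.5,"y":-10.1,"z":30.1,"hand":
 path [[0.584, -0.176, 0.222], [0.534, -0.078, 0.221], [0.51, 0.03, 0.223], [0.514, 0.139, 0.232], [0.544, 0.243, 0.251]]
13 {"ax":-0.023,"ay":-0.086,"az":0.036,"x":-16.2,"y":8.8,"z":-31.8,"hand":
 path [[0.56, 0.276, 0.26], [0.522, 0.175, 0.238], [0.509, 0.066, 0.225], [0.523, -0.043, 0.221], [0.564, -0.144, 0.222]]
```

```bash
python3 -m inch '[{"ax":0,"ay":0,"az":0,"x":-20,"y":0,"z":0,"hand":0.7},{"ax":0,"ay":0,"az":0,"x":-35,"y":0,"z":0,"hand":0.7},{"ax":0,"ay":0,"az":0,"x":-5,"y":0,"z":0,"hand":0.7},{"ax":0,"ay":0,"az":0,"x":0,"y":0,"z":0,"hand":0.7}]'
python3 - <<'E'
from kin import *
screw(now(),spick(.29,(0,.002)),13)
E
```

```text
time: 25.35
eef_pos: [0.5838, -0.177, 0.2243]
tcp_rot: [0.673, 0.223, -0.528, -0.468]
contact_force: [0.2, 0.6, -1.3]
opening: 0.388
13 {"ax":0.023,"ay":0.085,"az":-0.036,"x":18.0,"y":-12.2,"z":30.1,"hand":
 path [[0.584, -0.177, 0.224], [0.535, -0.077, 0.229], [0.512, 0.031, 0.238], [0.516, 0.141, 0.254], [0.545, 0.245, 0.279]]
```

```bash
python3 -m inch '[{"ax":0.023,"ay":0.085,"az":-0.036,"x":18,"y":-12.2,"z":30.1,"hand":0.7},{"ax":0.023,"ay":0.085,"az":-0.036,"x":18,"y":-12.2,"z":30.1,"hand":0.7},{"ax":0.023,"ay":0.085,"az":-0.036,"x":18,"y":-12.2,"z":30.1,"hand":0.7},{"ax":0.023,"ay":0.085,"az":-0.036,"x":18,"y":-12.2,"z":30.1,"hand":0.7},{"ax":0.023,"ay":0.085,"az":-0.036,"x":18,"y":-12.2,"z":30.1,"hand":0.7}]' >/dev/null
python3 -m inch '[{"ax":0.023,"ay":0.085,"az":-0.036,"x":18,"y":-12.2,"z":30.1,"hand":0.7},{"ax":0.023,"ay":0.085,"az":-0.036,"x":18,"y":-12.2,"z":30.1,"hand":0.7},{"ax":0.023,"ay":0.085,"az":-0.036,"x":18,"y":-12.2,"z":30.1,"hand":0.7},{"ax":0.023,"ay":0.085,"az":-0.036,"x":18,"y":-12.2,"z":30.1,"hand":0.7},{"ax":0.023,"ay":0.085,"az":-0.036,"x":18,"y":-12.2,"z":30.1,"hand":0.7}]' >/dev/null
python3 -m inch '[{"ax":0.023,"ay":0.085,"az":-0.036,"x":18,"y":-12.2,"z":30.1,"hand":0.7},{"ax":0.023,"ay":0.085,"az":-0.036,"x":18,"y":-12.2,"z":30.1,"hand":0.7},{"ax":0.023,"ay":0.085,"az":-0.036,"x":18,"y":-12.2,"z":30.1,"hand":0.7},{"ax":0,"ay":0,"az":0,"x":0,"y":0,"z":0,"hand":0.7},{"ax":0,"ay":0,"az":0,"x":0,"y":0,"z":0,"hand":0.7}]'
python3 - <<'E'
from kin import *
screw(now(),spick(.04,(0,.002)),8)
E
```

```text
time: 26.6
eef_pos: [0.5568, 0.2809, 0.288]
tcp_rot: [-0.707, -0.014, 0.014, 0.707]
contact_force: [0.6, -0.2, -2.2]
opening: 0.388
8 {"ax":-0.000,"ay":0.001,"az":-0.000,"x":0.4,"y":31.0,"z":-0.4,"hand":
 path [[0.557, 0.281, 0.288], [0.558, 0.28, 0.226], [0.558, 0.279, 0.164], [0.559, 0.278, 0.102], [0.56, 0.277, 0.04]]
```

```bash
python3 -m inch '[{"ax":0,"ay":0.001,"az":0,"x":0.4,"y":31,"z":-0.4,"hand":0.7},{"ax":0,"ay":0.001,"az":0,"x":0.4,"y":31,"z":-0.4,"hand":0.7},{"ax":0,"ay":0.001,"az":0,"x":0.4,"y":31,"z":-0.4,"hand":0.7},{"ax":0,"ay":0.001,"az":0,"x":0.4,"y":31,"z":-0.4,"hand":0.7},{"ax":0,"ay":0.001,"az":0,"x":0.4,"y":31,"z":-0.4,"hand":0.7}]' >/dev/null
python3 -m inch '[{"ax":0,"ay":0.001,"az":0,"x":0.4,"y":31,"z":-0.4,"hand":0.7},{"ax":0,"ay":0.001,"az":0,"x":0.4,"y":31,"z":-0.4,"hand":0.7},{"ax":0,"ay":0.001,"az":0,"x":0.4,"y":26,"z":-0.4,"hand":0.7},{"ax":0,"ay":0,"az":0,"x":0,"y":0,"z":0,"hand":0.7},{"ax":0,"ay":0,"az":0,"x":0,"y":0,"z":0,"hand":0.7}]'
python3 - <<'E'
from kin import *
screw(now(),spick(.0205,(0,.002)),4)
E
```

```text
time: 27.43
eef_pos: [0.5582, 0.2748, 0.0426]
tcp_rot: [0.708, 0.007, -0.012, -0.707]
contact_force: [0.8, -0.1, -0.6]
opening: 0.386
4 {"ax":0.000,"ay":-0.000,"az":-0.002,"x":0.4,"y":5.5,"z":0.7,"hand":
 path [[0.558, 0.275, 0.043], [0.559, 0.275, 0.037], [0.559, 0.276, 0.032], [0.559, 0.277, 0.026], [0.56, 0.278, 0.02]]
```

```bash
python3 -m inch '[{"ax":0,"ay":0,"az":-0.002,"x":0.4,"y":6,"z":0.7,"hand":0.7},{"ax":0,"ay":0,"az":-0.002,"x":0.4,"y":6,"z":0.7,"hand":0.7},{"ax":0,"ay":0,"az":0,"x":0.4,"y":5,"z":0.7,"hand":0.7},{"ax":0,"ay":0,"az":0,"x":0,"y":0,"z":0,"hand":0.7},{"ax":0,"ay":0,"az":0,"x":0,"y":0,"z":0,"hand":0.7}]'
python3 -m inch '[{"ax":0,"ay":0,"az":0,"x":0,"y":2.5,"z":0,"hand":0.7},{"ax":0,"ay":0,"az":0,"x":0,"y":0,"z":0,"hand":0.7},{"ax":0,"ay":0,"az":0,"x":0,"y":0,"z":0,"hand":0.7}]'
python3 -m inch '[{"ax":0,"ay":0,"az":0,"x":0,"y":1.5,"z":0,"hand":0.7},{"ax":0,"ay":0,"az":0,"x":0,"y":0,"z":0,"hand":0.7},{"ax":0,"ay":0,"az":0,"x":0,"y":0,"z":0,"hand":0.7}]'
```

```text
time: 27.85
eef_pos: [0.5618, 0.2783, 0.0286]
tcp_rot: [-0.707, -0.011, 0.008, 0.707]
contact_force: [-0.0, 0.2, -1.4]
opening: 0.385
time: 28.1
eef_pos: [0.5617, 0.2781, 0.0258]
tcp_rot: [-0.707, -0.011, 0.008, 0.707]
contact_force: [-1.5, 0.5, -1.3]
opening: 0.386
time: 28.35
eef_pos: [0.5616, 0.2781, 0.0241]
tcp_rot: [-0.707, -0.011, 0.009, 0.707]
contact_force: [-0.1, -0.0, -0.9]
opening: 0.384
```

```bash
python3 -m inch '[{"ax":0,"ay":0,"az":0,"x":0,"y":2,"z":0,"hand":0.7},{"ax":0,"ay":0,"az":0,"x":0,"y":0,"z":0,"hand":0.7},{"ax":0,"ay":0,"az":0,"x":0,"y":0,"z":0,"hand":0.7}]'
python3 -m inch '[{"ax":0,"ay":0,"az":0,"x":0,"y":1.5,"z":0,"hand":0.7},{"ax":0,"ay":0,"az":0,"x":0,"y":0,"z":0,"hand":0.7},{"ax":0,"ay":0,"az":0,"x":0,"y":0,"z":0,"hand":0.7}]'
python3 -m inch '[{"ax":0,"ay":0,"az":0,"x":0,"y":1,"z":0,"hand":0.7},{"ax":0,"ay":0,"az":0,"x":0,"y":0,"z":0,"hand":0.7},{"ax":0,"ay":0,"az":0,"x":0,"y":0,"z":0,"hand":0.7}]'
```

```text
time: 28.6
eef_pos: [0.5615, 0.2781, 0.022]
tcp_rot: [-0.707, -0.011, 0.009, 0.707]
contact_force: [0.5, -0.1, -1.5]
opening: 0.385
time: 28.85
eef_pos: [0.5616, 0.2781, 0.0207]
tcp_rot: [-0.707, -0.011, 0.009, 0.707]
contact_force: [0.1, 0.9, -0.7]
opening: 0.389
time: 29.1
eef_pos: [0.5617, 0.2782, 0.0205]
tcp_rot: [-0.707, -0.011, 0.009, 0.707]
contact_force: [-1.9, -1.9, 4.9]
opening: 0.388
```

Contact with the pad, and the 1.6 N weight is carried. I release and withdraw.

```bash
python3 -m inch '[{"ax":0,"ay":0,"az":0,"x":0,"y":0,"z":0,"hand":0.1},{"ax":0,"ay":0,"az":0,"x":0,"y":0,"z":0,"hand":0},{"ax":0,"ay":0,"az":0,"x":0,"y":0,"z":0,"hand":-0.3},{"ax":0,"ay":0,"az":0,"x":0,"y":0,"z":0,"hand":-0.4},{"ax":0,"ay":0,"az":0,"x":0,"y":0,"z":0,"hand":-0.4}]'
python3 -m inch '[{"ax":0,"ay":0,"az":0,"x":0,"y":-10,"z":0,"hand":-0.4},{"ax":0,"ay":0,"az":0,"x":0,"y":-30,"z":0,"hand":-0.4},{"ax":0,"ay":0,"az":0,"x":0,"y":-38,"z":0,"hand":-0.4},{"ax":0,"ay":0,"az":0,"x":0,"y":-38,"z":0,"hand":-0.4},{"ax":0,"ay":0,"az":0,"x":0,"y":-38,"z":0,"hand":-0.4}]'
python3 -m inch '[{"ax":0,"ay":0,"az":0,"x":0,"y":-38,"z":0,"hand":-0.4},{"ax":0,"ay":0,"az":0,"x":0,"y":-10,"z":0,"hand":-0.4},{"ax":0,"ay":0,"az":0,"x":0,"y":0,"z":0,"hand":-0.4},{"ax":0,"ay":0,"az":0,"x":0,"y":0,"z":0,"hand":-0.4},{"ax":0,"ay":0,"az":0,"x":0,"y":0,"z":0,"hand":-0.4}]'
python3 - <<'E'
from look import *
s=get_state(); w=read_camera("wrist")["img"]; sd=read_camera("side")["img"]; print(s["eef_pos"])
c=wcam(s["eef_pos"],s["tcp_rot"])
# scanner head: grey vs black pad, in wrist image near projected head
ctr=proj(c,[SGP+[0.002+.027,.002+.047,.042]])[0]; print("expected head px",ctr)
g=cv2.cvtColor(w,cv2.COLOR_RGB2GRAY); x,y=map(int,ctr)
m=np.zeros_like(g); m[y-45:y+45,x-75:x+75]=(g[y-45:y+45,x-75:x+75]>65)*255
m=cv2.morphologyEx(m,cv2.MORPH_CLOSE,np.ones((25,25)))
k=max(cv2.findContours(m,0,2)[0],key=cv2.contourArea); r=cv2.minAreaRect(k); b=cv2.boxPoints(r)
P=onz(c,b,.042); print("head box",P[:,:2].round(3).tolist(),P.mean(0).round(4),np.linalg.norm(np.roll(P,-1,0)-P,axis=1).round(3))
i=cv2.imread("pics/side0.png")[:,:,::-1]; 
df=cv2.absdiff(cv2.GaussianBlur(i,(5,5),0),cv2.GaussianBlur(sd,(5,5),0)).max(2)>45
n,l,st,ce=cv2.connectedComponentsWithStats(df.astype(np.uint8)); 
for q in range(1,n):
  if st[q,4]>25: print("changed",st[q].tolist())
v=cv2.imread("pics/l5.png"); nw=cv2.resize(sd[150:280,220:400,::-1],None,fx=4,fy=4,interpolation=cv2.INTER_CUBIC)
a,b2=[cv2.cvtColor(z[160:350,465:560],cv2.COLOR_BGR2GRAY).astype(np.float32) for z in(v,nw)]
print("label shift since l5 (x4 px)",cv2.phaseCorrelate(a,b2))
cv2.imwrite("pics/final_w.png",w[:,:,::-1]);cv2.imwrite("pics/final_s.png",sd[:,:,::-1])
E
```

```text
time: 29.52
eef_pos: [0.5617, 0.2782, 0.0195]
tcp_rot: [-0.707, -0.011, 0.008, 0.707]
contact_force: [-0.2, -0.3, 0.3]
opening: 0.703
time: 29.93
eef_pos: [0.5608, 0.278, 0.1759]
tcp_rot: [-0.707, -0.011, 0.009, 0.707]
contact_force: [0.2, 1.0, 0.3]
opening: 0.698
time: 30.35
eef_pos: [0.5597, 0.2776, 0.2192]
tcp_rot: [0.707, 0.01, -0.01, -0.707]
contact_force: [0.1, 0.1, -1.0]
opening: 0.701
[0.5596701  0.27758216 0.21922412]
expected head px [359.87150836 168.84779062]
head box [[0.529, 0.361], [0.649, 0.364], [0.658, 0.288], [0.529, 0.284]] [0.591  0.3244 0.042 ] [0.12  0.077 0.129 0.077]
changed [249, 0, 14, 4, 37]
changed [272, 7, 160, 92, 7286]
changed [0, 40, 79, 243, 12316]
changed [79, 45, 56, 12, 342]
changed [123, 49, 47, 15, 406]
changed [174, 49, 79, 30, 1665]
changed [254, 57, 28, 7, 85]
changed [257, 64, 24, 6, 88]
changed [242, 80, 59, 52, 1581]
changed [378, 100, 30, 12, 294]
changed [368, 106, 6, 17, 66]
changed [350, 129, 40, 48, 847]
changed [395, 154, 7, 10, 49]
changed [336, 190, 21, 14, 213]
changed [333, 207, 24, 39, 250]
changed [342, 216, 12, 4, 26]
changed [73, 316, 20, 34, 127]
changed [0, 328, 31, 38, 598]
changed [384, 330, 30, 11, 181]
changed [349, 337, 31, 12, 186]
changed [387, 341, 32, 12, 200]
changed [353, 348, 31, 12, 185]
label shift since l5 (x4 px) ((0.03434875651363001, -0.015184603118342466), 0.8308558757934306)
```

Run:
```python
import cv2,numpy as np
from plant import *
a=cv2.imread("pics/side0.png",0);b=cv2.imread("pics/final_s.png",0)
for n,(x,y,w,h) in dict(scanner=(250,152,60,62),petri=(330,160,36,32),beaker=(283,120,26,40),slidebox=(372,185,60,66),timer=(208,240,38,36)).items():
    t=a[y:y+h,x:x+w]; r=cv2.matchTemplate(b[y-10:y+h+10,x-10:x+w+10],t,cv2.TM_CCOEFF_NORMED); _,v,_,p=cv2.minMaxLoc(r); print(n,round(v,3),p[0]-10,p[1]-10)
s=get_state();print(s["time"],s["contact_force"].round(1)); sign_off()
```

```text
scanner 0.982 0 0
petri 0.444 5 -5
beaker 0.855 0 0
slidebox 0.997 0 0
timer 0.997 0 0
30.45 [-0.6  0.2 -0.2]
the job is handed in; nothing more can be done
```

The job is done and handed in at 30.5 s of the 72 s allowed.

- **Case:** I gripped it across its width, leaned it on end on the stand with the label hidden, and let go. I then took it by its upper edge, turned it 180°, and leaned it back with the label facing out. A side view then showed it flat on the stand. The label had not moved in the final picture (0.03 px in a 4x enlargement).
- **Scanner:** I held it still for about 1.7 s. The window was 100 mm from the label's middle, about 0.4° off square and about 1 mm off aim. These figures come from the measured arm pose and my estimate of where the label is. A picture taken just before the hold agreed. I then laid it back within about 3 mm of where it started on the pad; in the final side picture it matches its first position to the pixel (correlation 0.98).
- **Other things:** The slide box, timer and beaker matched their first positions in the side view, the beaker at a lower score (0.855). The marker, the bottle and the look-alike stands showed no change. I did not compare the tip box closely.

**Checks that failed or disagreed:**
- The Petri stack match failed (0.44, apparent shift of 5 px). I put this down to the gripper covering part of it in the first picture. The arm never went near it, but I had no pictures left to confirm.
- An automatic measurement of the scanner head from the wrist camera gave a box clearly larger than the real head, so I did not use it.
- The stand measured about 67° of yaw, outside the stated 23 to 52°. All three cameras agreed on its position and the case seated properly, so I went by the images.
- The scene camera read about 5 mm different from the side camera, so I relied on the side and wrist cameras.

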